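# Fetch the bottle under the others for decanting

## Task

The dark bottle in the low middle notch of the oak rack is to be decanted: lay the two bottles that overhang it in the two hollows of the wire rest, then lay the dark one in the brass decanting cradle with its neck towards the raised end, keeping it lying all the way so that its sediment is not stirred up. Then put the other two back in the rack, the sealed gold-topped bottle in the low notch, where it will be kept longest, and the corked one, which will be drunk first, in either upper notch; leave the candle and the beaker where they stand.

Things in the scene. Friction and masses are not known exactly. Their poses are not given: they have to be found in the camera images.
- dark_bottle_mid (a point): black half bottle with a silver-white capsule on its neck, 241 mm long, about 0.6 kg, the lowest of three in the rack. It starts lying in the rack, neck to the rack's -x. This point lies on the bottle's axis, 88 mm from its base, amid the straight body (59 mm across from base to 140 mm), a good place to grasp across; its z axis runs along the bottle from base to neck.
- gold_bottle_mid (a point): sealed green half bottle with a gold capsule on its neck, 241 mm long, about 0.6 kg, one of the upper two, left or right. It starts lying in the rack, neck to the rack's -x. This point lies on the bottle's axis, 88 mm from its base, amid the straight body (59 mm across from base to 140 mm), a good place to grasp across; its z axis runs along the bottle from base to neck.
- corked_bottle_mid (a point): pale green half bottle without capsule, a bare cork standing out of its neck, 268 mm long with the cork, about 0.42 kg, the other of the upper two. It starts lying in the rack, neck to the rack's -x. This point lies on the bottle's axis, 88 mm from its base, amid the straight body (59 mm across from base to 140 mm), a good place to grasp across; its z axis runs along the bottle from base to neck.
- bottle_rack: fixed oak rack of two boards across x (16 mm thick, at x = 56 and -42 mm, 184 wide, 97 high) with three round notches: one low in the middle, one upper on each side; open between the boards. Origin under its middle on the table, x along the bottles. Bottle axis in the low notch: y = 0, z = 52 mm; upper: y = +-58, z = 110 mm; mid-point near x = 0. The way down to the low notch is 73 mm wide.
- wire_rest: fixed dark steel wire rest of two wave-bent wires across x (at x = 56 and -42 mm), 206 mm wide, 56 mm high, with two round hollows side by side. Origin under its middle on the table; x along the bottles, z up. A bottle in a hollow has its axis at y = +52 or -52 mm, z = 51 mm, its mid-point near x = 0.
- decanting_cradle: fixed: two open brass hoops (72 mm across, at x = 56 and -42 mm) on a dark wooden base 180 x 84 mm, wire stop at the low heel end (+x). The trough slopes 10 degrees, neck end (-x) raised. Origin under the middle, on the table. A bottle in it: axis over y = 0, neck to -x and 10 degrees up, mid-point near x = -3, z = 65 mm, base 13 mm short of the stop.
- candle: candle stub on its small dish, 68 mm across and 59 mm high; origin at its underside. Bystander, loose, leave alone.
- beaker: stoneware beaker with a dark band, 63 mm across, 80 mm high; origin at its underside. Bystander, loose, leave alone.

How it is judged:
On the way, in this order (a step that is already met when the one before it is completed fails the run):
1. the gold-topped and the corked bottle both lie in the hollows of the wire rest, one in each (((x of gold_bottle_mid in the frame of wire_rest between -0.035 and 0.035 m and y of gold_bottle_mid in the frame of wire_rest between 0.038 and 0.066 m and z of gold_bottle_mid in the frame of wire_rest between 0.038 and 0.064 m) or (x of gold_bottle_mid in the frame of wire_rest between -0.035 and 0.035 m and y of gold_bottle_mid in the frame of wire_rest between -0.066 and -0.038 m and z of gold_bottle_mid in the frame of wire_rest between 0.038 and 0.064 m)) and angle between gold_bottle_mid's own z axis and vertical between 1.45 and 1.69 rad and angle between the z axis of each of gold_bottle_mid, corked_bottle_mid and the x axis of wire_rest, either way round below 0.3 rad and ((x of corked_bottle_mid in the frame of wire_rest between -0.035 and 0.035 m and y of corked_bottle_mid in the frame of wire_rest between 0.038 and 0.066 m and z of corked_bottle_mid in the frame of wire_rest between 0.038 and 0.064 m) or (x of corked_bottle_mid in the frame of wire_rest between -0.035 and 0.035 m and y of corked_bottle_mid in the frame of wire_rest between -0.066 and -0.038 m and z of corked_bottle_mid in the frame of wire_rest between 0.038 and 0.064 m)) and angle between corked_bottle_mid's own z axis and vertical between 1.45 and 1.69 rad), for 0.2 s.
2. the dark bottle lies in the decanting cradle, neck towards the raised end (x of dark_bottle_mid in the frame of decanting_cradle between -0.03 and 0.03 m and y of dark_bottle_mid in the frame of decanting_cradle between -0.012 and 0.012 m and z of dark_bottle_mid in the frame of decanting_cradle between 0.052 and 0.076 m and angle between dark_bottle_mid's own z axis and vertical between 1.29 and 1.49 rad and angle between the z axis of dark_bottle_mid and the x axis of decanting_cradle, either way round below 0.3 rad), for 0.2 s.
At the end, for the whole second after the job is handed in: Dark bottle in the cradle (mid-point within 30 mm lengthways, 12 mm sideways), neck raised; gold-topped bottle in the rack's low notch and corked bottle in an upper one (within 35 mm lengthways, 12 and 14 mm sideways), lying along the rack; all at rest (all of step 2 and x of gold_bottle_mid in the frame of bottle_rack between -0.035 and 0.035 m and y of gold_bottle_mid in the frame of bottle_rack between -0.012 and 0.012 m and z of gold_bottle_mid in the frame of bottle_rack between 0.04 and 0.064 m and angle between gold_bottle_mid's own z axis and vertical between 1.45 and 1.69 rad and angle between the z axis of each of gold_bottle_mid, corked_bottle_mid and the x axis of bottle_rack, either way round below 0.3 rad and ((x of corked_bottle_mid in the frame of bottle_rack between -0.035 and 0.035 m and y of corked_bottle_mid in the frame of bottle_rack between 0.044 and 0.072 m and z of corked_bottle_mid in the frame of bottle_rack between 0.097 and 0.123 m) or (x of corked_bottle_mid in the frame of bottle_rack between -0.035 and 0.035 m and y of corked_bottle_mid in the frame of bottle_rack between -0.072 and -0.044 m and z of corked_bottle_mid in the frame of bottle_rack between 0.097 and 0.123 m)) and angle between corked_bottle_mid's own z axis and vertical between 1.45 and 1.69 rad and linear speed of each of gold_bottle, corked_bottle, dark_bottle below 0.02 m/s and angular speed of each of gold_bottle, corked_bottle, dark_bottle below 0.3 rad/s); the robot touches nothing.
It fails at once if the dark bottle is tipped more than 30 degrees from level (angle between dark_bottle_mid's own z axis and vertical below 1.047 rad or angle between dark_bottle_mid's own z axis and vertical above 2.094 rad).
It fails at once if the candle or the beaker is moved by more than 20 mm (distance of any of candle, beaker from where it was at the start of the episode above 0.02 m).
It also fails if it takes over 144 s, if anything falls off the work surface, if the arm or the gripper's body presses on something with over 40 N, if the wrist force passes 120 N, or if a joint passes its speed limit or range.

## Robot

A 6-joint arm with a two-finger parallel gripper is mounted at the origin on the work surface; the furniture and walls round the work are solid. World frame = base frame: x ahead of the robot, y to its left, z up, the work surface at z = 0. Lengths are in m, angles in rad, forces in N, time in s.
With the tool pointing down it reaches from about 0.25 to 0.725 m from the base axis. Payload 9.7 kg.
Tool frame: the origin (TCP) lies midway between the tips of the shut fingers; the grasp point (between the pads) lies 19 mm behind it; x points along the fingers, z is the direction in which the jaws open and shut, and the axes are right-handed (so a half turn about x gives the same grasp; the last joint's range is limited). The gripper opens to 85 mm and grips with 20 to 120 N. Pads are 22 mm wide; open, the fingers measure 114 mm over their backs; the gripper's body (76 mm by 85 mm) begins 54 mm behind the grasp point. The pads swing forward as they close: fully open they stand 13 mm farther back than shut.
Start: joints at [1.149, 0.087, 0.176, 1.66, 0, 1.571], TCP at [0.225, 0.502, 0.193] pointing down, gripper open.
Joint ranges: [-3.13, 3.13], [-0.85, 1.81], [-1.15, 1.24], [-2.2, 2.28], [-1.44, 1.52], [-3.14, 3.14]. Speed limits (rad/s): [2.22, 2.22, 2.57, 3.14, 3.14, 3.14].

## Interface

Orientations are given as a unit quaternion [x, y, z, w].
In Python, from plant import get_obs, viewer, arm gives the robot as it stands.
- The arm moves only by the tool send_rows, never from a script. Its argument "increments" is one flat list of numbers, 6 for each row, row after row: the shift along the tool's x, y, z in units of 0.2 m (1.0 is 0.2 m), then the turn, a rotation vector about the tool's x, y, z in units of 60 degrees (1.0 is 60 degrees). In form: [tx, ty, tz, rx, ry, rz, tx, ty, tz, rx, ry, rz, ...]. A call has 1 to 10 rows; each row is the pose to reach, as a shift and turn from the pose measured when the call began, along the tool's axes at that moment; what a row does not reach only later rows make up. A row lasts 1/10 s, in which the tool goes at most 50 mm and 8.59 degrees, less where a joint would pass 70% of its speed; a pose out of reach is approached as far as the arm can. A call with a number of a shift or a turn outside -1 to 1 is refused whole. A call with a gripper value outside its range is refused whole. "claw" is the closure, from -1 (fully open) to 1 (shut), set as the call begins (left out, the last holds). The fingers move at their own pace and stop on an object; "force" is the grip in N (left out, the last holds). Time passes only in rows, so rows that repeat a pose let the fingers close. It gives the time, the measured TCP pose, the force and the opening at its end, in the units of the state.
- get_obs(): the state, without advancing time (a new reading comes with each control period).
- viewer.camera(name): name is "scene" or "top" or "wrist"; returns a dict with "img" (480x640x3 uint8, red, green, blue), "vfov" (degrees; the focal length in pixels is half the picture's height over the tangent of half this angle, whatever the lens; pixels are square), "cx", "cy" (the principal point, pixels), "world_from_camera" (4x4, takes a point from camera to world coordinates); the wrist camera has in their place "T_tool_cam" (4x4, takes a point from camera to tool coordinates, whose origin is the TCP and whose axes are the tool frame's). Camera axes: x right, y up, looking along -z (the intrinsics and any distortion apply to the point x, -y, -z); pixel columns grow to the right and rows downward; lengths in m; the calibration is good to about 2 mm. A picture is of the moment at which its call begins: read the wrist's pose just before it. There is no depth.
- arm.hand_in(): hands the job in, once; it reports no verdict.
The state is a dict: "time_s": time; "joint_pos": joint angles; "joint_velocities": joint speeds; "effort": joint torques, N m; "tool_pos": TCP position; "eef_rot": TCP orientation; "contact_force": force on the tool from outside, world axes, zero at the start; "torque": the same for the moment, N m; "opening": opening from 0.0 (shut) to 1.0 (fully open).
Only numpy, scipy, OpenCV 4.12 (cv2) and the standard library are available. Lean on these libraries where they do the work, as an engineer would, in place of code of your own. Each camera call takes 0.05 s, during which the arm holds its last target. There are 200 camera calls.

## Working session

There is one attempt and no reset: what is moved stays moved. The work goes in short steps, Python scripts to look and compute and a tool call to move; the robot and the scene stay as the last step left them, time stands still between calls to the robot, and variables do not carry over. Pictures are saved under pics/ and viewed, about 12 in all and at most 16, crops included, and the job is handed in when it is done.

Besides the shell and the picture viewer there is one more tool, called as name(argument=value, ...) on one line, values as JSON. send_rows: Moves the arm, as the interface text tells. Its arguments: {"type":"object","properties":{"increments":{"type":"array"},"claw":{"type":"number"},"force":{"type":"number"}},"required":["increments"]}

```bash
ls; mkdir -p pics
cat > h.py <<'E'
import numpy as np,cv2
from plant import get_obs,viewer,arm
def snap(n):
    c=viewer.camera(n); return c
def save(c,f): cv2.imwrite('pics/'+f,c['img'][:,:,::-1])
E
python3 - <<'E'
from h import *
import json
o=get_obs();print({k:np.round(v,3).tolist() for k,v in o.items()})
for n in('top','scene'):
    c=snap(n);save(c,n+'1.png');d={k:np.array(v).tolist() for k,v in c.items() if k!='img'};json.dump(d,open(n+'.json','w'));print(n,d)
c=snap('wrist');print({k:np.array(v).tolist() for k,v in c.items() if k!='img'})
E
```

```text
pics
{'time_s': 0.0, 'joint_pos': [1.149, 0.087, 0.175, 1.66, -0.0, 1.571], 'joint_velocities': [-0.001, 0.001, 0.0, 0.0, 0.001, -0.002], 'effort': [0.001, -52.04, 46.479, 0.017, 0.0, -0.0], 'tool_pos': [0.225, 0.502, 0.192], 'eef_rot': [-0.385, 0.594, 0.384, 0.593], 'contact_force': [0.495, 0.355, 0.799], 'torque': [-0.02, 0.077, 0.017], 'opening': 1.0}
top {'vfov': 55.595051876064616, 'cx': 316.39254791639297, 'cy': 237.67374593760485, 'world_from_camera': [[0.01677092844180493, 0.9802729056332141, -0.19693594501922557, 0.27025074718109326], [-0.9995349277143819, 0.011419913477865964, -0.028275676033704455, -0.0400782529046052], [-0.025468887651501584, 0.1973185649085601, 0.9800085304242108, 1.1396828685474225], [0.0, 0.0, 0.0, 1.0]]}
scene {'vfov': 56.575372594092, 'cx': 326.40776819696475, 'cy': 238.18412319296027, 'world_from_camera': [[0.905419208149703, 0.33775250885168867, -0.2571756214689769, 0.15671564990595127], [-0.4244987596422748, 0.7144698839689442, -0.5561776586339778, -0.6761224983425326], [-0.004106163140303038, 0.612744667594744, 0.79027027766358, 0.994099739823325], [0.0, 0.0, 0.0, 1.0]]}
{'vfov': 68.63907725340323, 'cx': 320.4136760578897, 'cy': 239.40602801778385, 'T_tool_cam': [[-0.0011290957062746047, 0.294803240778473, -0.9555573108764304, -0.18048478932780748], [-0.0006249901437948403, 0.9555575253145991, 0.2948040454301105, 0.07513479857529978], [0.999999167264756, 0.0009300758830164727, -0.0008946667790857557, -0.00011799668024492505], [0.0, 0.0, 0.0, 1.0]]}
```

View pics/top1.png

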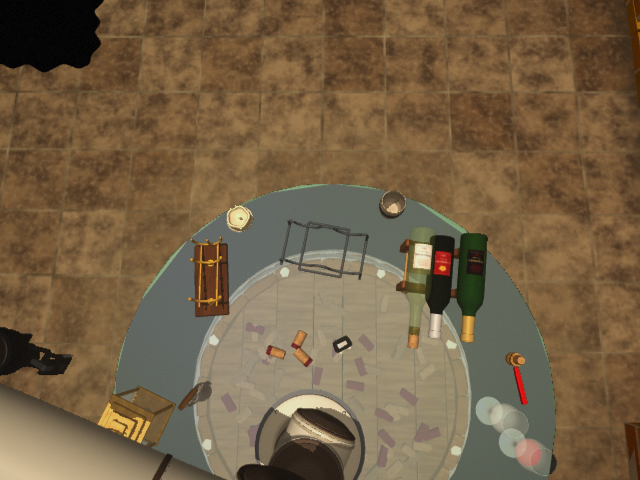

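View pics/scene1.png

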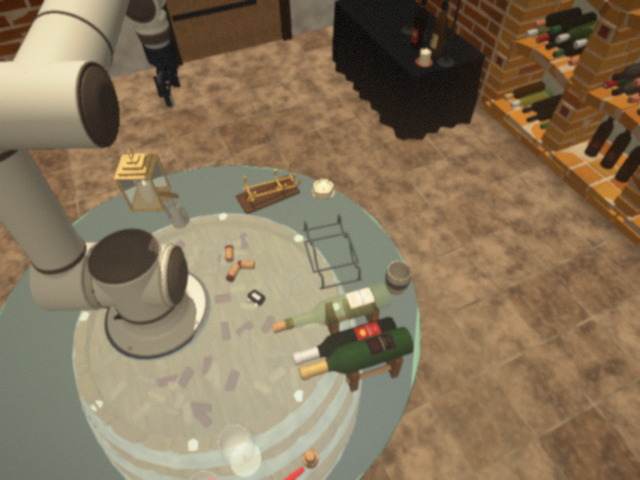

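The top view shows the cradle at (210,275), the wire rest at (325,248), the beaker at (392,203), the candle at (238,218) and the rack at about (440,265). In the rack, corked is on the left (420,265), dark in the middle (440,275) and gold on the right (473,265). All necks point down in the image, towards world -x.

Run:
```python
from h import *
a=cv2.imread('pics/top1.png')
cr=np.vstack([cv2.resize(a[195:355,385:505],None,fx=5,fy=5,interpolation=3)[:600]])
l=cv2.resize(a[225:355,390:500],None,fx=4.6,fy=4.6,interpolation=3)
m=cv2.resize(a[205:290,270:380],None,fx=3.5,fy=3.5,interpolation=3)
r=cv2.resize(a[230:325,180:240],None,fx=3.2,fy=3.2,interpolation=3)
c=np.zeros((600,800,3),np.uint8);c[:l.shape[0],:l.shape[1]][:, :]=l[:600]
cv2.imwrite('pics/c1.png',l)
k=np.zeros((600,800,3),np.uint8)
m=cv2.resize(a[210:290,275:375],None,fx=5,fy=5,interpolation=3);k[:400,:500]=m
r=cv2.resize(a[230:325,180:240],None,fx=5,fy=5,interpolation=3);k[:475,500:800]=r
cv2.imwrite('pics/c2.png',k)
```

```text
(no output)
```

View pics/c1.png

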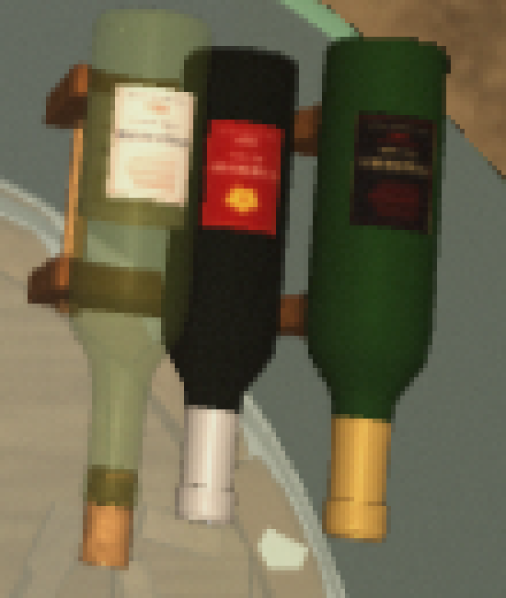

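View pics/c2.png

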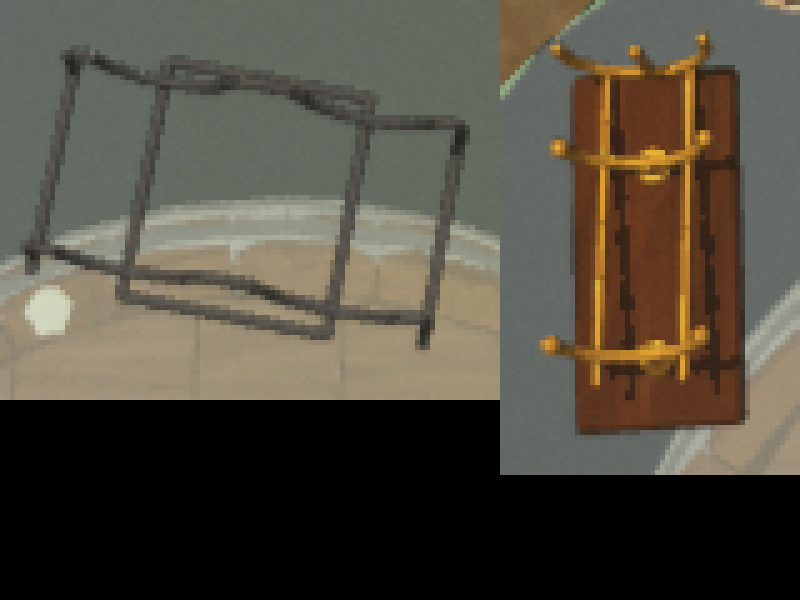

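The cradle's stop is at the top (crop (650,60)), so its +x is about world +x and all three fixtures are roughly aligned. Now I'll project to the world.

```bash
cat >> h.py <<'E'
import json
from scipy.spatial.transform import Rotation as R
def ray(c,u,v):
    f=240/np.tan(np.radians(c['vfov'])/2); T=np.array(c['world_from_camera'])
    d=T[:3,:3]@np.array([(u-c['cx'])/f,-(v-c['cy'])/f,-1]); return T[:3,3],d
def atz(c,u,v,z):
    o,d=ray(c,u,v); return (o+d*(z-o[2])/d[2])[:2]
def proj(c,P):
    f=240/np.tan(np.radians(c['vfov'])/2); T=np.array(c['world_from_camera'])
    p=(np.atleast_2d(P)-T[:3,3])@T[:3,:3]; return np.c_[c['cx']+f*p[:,0]/-p[:,2],c['cy']+f*p[:,1]/p[:,2]]
def wristcam():
    o=get_obs(); c=viewer.camera('wrist'); T=np.eye(4);T[:3,:3]=R.from_quat(o['eef_rot']).as_matrix();T[:3,3]=o['tool_pos']
    c['world_from_camera']=T@np.array(c['T_tool_cam']); return c
def load(n): return json.load(open(n+'.json'))
def dump(c,n): json.dump({k:np.array(v).tolist() for k,v in c.items() if k!='img'},open(n+'.json','w'))
E
python3 - <<'E'
from h import *
t=load('top')
def cr1(x,y):return 390+x/4.6,225+y/4.6
def c2l(x,y):return 275+x/5,210+y/5
def c2r(x,y):return 180+(x-500)/5,230+y/5
p=lambda n,uv,z:print(n,np.round(atz(t,*uv,z),4))
p('gold base',cr1(388,42),.11);p('gold tip',cr1(357,533),.11)
p('cork base',cr1(152,14),.11);p('cork tip',cr1(106,563),.11)
p('dark base',cr1(245,50),.052);p('dark tip',cr1(205,518),.052)
for q in [(165,62),(372,97),(330,332),(122,295)]:p('inner',c2l(*q),.015)
for q in [(75,60),(462,130),(425,320),(33,250)]:p('outer',c2l(*q),.05)
for q in [(573,78),(738,70),(745,422),(577,432)]:p('cradle',c2r(*q),.012)
p('beaker',(392,203),.08);p('candle',(238,218),.03)
print(R.from_quat(get_obs()['eef_rot']).as_matrix().round(3))
E
```

```text
gold base [ 0.4897 -0.3722]
gold tip [ 0.2506 -0.3454]
cork base [ 0.5027 -0.2558]
cork tip [ 0.2346 -0.2262]
dark base [ 0.4969 -0.316 ]
dark tip [ 0.2556 -0.2869]
inner [0.5356 0.0144]
inner [ 0.5185 -0.0906]
inner [ 0.3992 -0.0702]
inner [0.4162 0.0333]
outer [0.5278 0.0571]
outer [ 0.4948 -0.1329]
outer [ 0.4016 -0.1147]
outer [0.4331 0.0748]
cradle [0.4728 0.3011]
cradle [0.4779 0.2172]
cradle [0.3021 0.204 ]
cradle [0.296  0.2867]
beaker [ 0.5702 -0.1897]
candle [0.5415 0.1904]
[[-0.    -0.912  0.409]
 [-0.001  0.409  0.912]
 [-1.     0.    -0.001]]
```

```bash
cat >> h.py <<'E'
# fixtures: origin xy, yaw
FX=dict(rack=(np.array([.409,-.304]),np.radians(-6.5)),rest=(np.array([.459,-.0274]),np.radians(-9.9)),cradle=(np.array([.3872,.2523]),np.radians(4.3)))
def pose(fx,x,y,z,pitch=0):
    """tool pose over fixture point; jaw along fixture y, pointing down, pitch deg lifts the -x side of a bottle"""
    o,a=FX[fx]; u=np.array([np.cos(a),np.sin(a)]); n=np.array([-u[1],u[0]])
    M=R.from_euler('z',a).as_matrix()@R.from_euler('y',pitch,degrees=True).as_matrix()@np.array([[0,-1,0],[0,0,1],[-1,0,0]],float)
    return np.r_[o+x*u+y*n,z],R.from_matrix(M)
def inc(frm,to):
    s=frm[1].inv().apply(to[0]-frm[0])/.2; r=(frm[1].inv()*to[1]).as_rotvec()/np.radians(60)
    return np.round(np.r_[s,r],3).tolist()
def cur():
    o=get_obs(); return np.array(o['tool_pos']),R.from_quat(o['eef_rot'])
E
python3 - <<'E'
from h import *
c=cur(); g=pose('rack',-.0,-.058,.26)
print(c[0],g[0],inc(c,g))
m=pose('rest',-.1,0,.32); print(inc(c,m),inc(m,g))
E
```

```text
[0.22505601 0.50159437 0.19264918] [ 0.40243421 -0.36162717  0.26      ] [-0.333, -2.576, -3.575, -0.294, -0.001, -0.0]
[-0.635, -1.666, -2.058, -0.238, -0.001, -0.0] [0.3, -0.509, -1.695, -0.057, 0.0, 0.0]
```

send_rows(increments=[-0.6,-0.2,-0.2,0,0,0,-0.6,-0.4,-0.5,0,0,0,-0.6,-0.6,-0.9,0,0,0,-0.6,-0.6,-0.9,0,0,0,-0.6,-0.6,-0.9,0,0,0,-0.6,-0.6,-0.9,0,0,0,-0.6,-0.6,-0.9,0,0,0], claw=-1, force=50)

```text
time_s: 0.85
tool_pos: [0.2613, 0.2875, 0.3139]
eef_rot: [-0.383, 0.593, 0.384, 0.595]
contact_force: [-0.5, 0.1, 0.1]
opening: 1.002
```

send_rows(increments=[0,-0.7,-0.9,0,0,0,0,-0.7,-0.9,0,0,0,0,-0.7,-0.9,0,0,0,0,-0.7,-0.9,0,0,0,0,-0.7,-0.9,0,0,0,0,-0.7,-0.9,0,0,0,0,-0.7,-0.9,0,0,0])

```text
time_s: 1.55
tool_pos: [0.3154, 0.0662, 0.3128]
eef_rot: [-0.383, 0.594, 0.383, 0.594]
contact_force: [0.0, -0.3, 0.1]
opening: 1.0
```

send_rows(increments=[0,-0.7,-0.9,0,0,0,0,-0.7,-0.9,0,0,0,0,-0.7,-0.9,0,0,0,0,-0.7,-0.9,0,0,0,0,-0.7,-0.9,0,0,0,0,-0.7,-0.9,0,0,0,0,-0.7,-0.9,0,0,0])

```text
time_s: 2.25
tool_pos: [0.3694, -0.1545, 0.3118]
eef_rot: [-0.382, 0.594, 0.384, 0.594]
contact_force: [-0.3, -0.9, 0.5]
opening: 1.002
```

Run:
```python
from h import *
c=cur();print(c[0],get_obs()['time_s'],get_obs()['joint_pos'].round(2) if hasattr(get_obs()['joint_pos'],'round') else get_obs()['joint_pos'])
w=wristcam();save(w,'w1.png');dump(w,'w1')
print(inc(c,pose('rack',0,-.058,.26)))
for fx,pts in dict(rest=[(0,0,0),(56,103,50),(56,-103,50),(-42,103,50),(-42,-103,50)],rack=[(-153,-58,110),(88,-58,110),(64,92,97),(64,-92,97),(-50,92,97),(-50,-92,97)]).items():
  for p in pts:
    P=pose(fx,p[0]/1e3,p[1]/1e3,p[2]/1e3)[0]; print(fx,p,proj(w,P).round(0)[0])
```

```text
[ 0.36938356 -0.15453047  0.31178028] 2.25 [-0.4  -0.18  0.16  1.91  0.    0.03]
[0.256, -0.578, -0.876, -0.297, 0.002, -0.002]
rest (0, 0, 0) [427. 208.]
rest (56, 103, 50) [523. 237.]
rest (56, -103, 50) [369. 274.]
rest (-42, 103, 50) [516. 164.]
rest (-42, -103, 50) [353. 205.]
rack (-153, -58, 110) [114. 175.]
rack (88, -58, 110) [203. 358.]
rack (64, 92, 97) [310. 304.]
rack (64, -92, 97) [175. 344.]
rack (-50, 92, 97) [279. 219.]
rack (-50, -92, 97) [135. 265.]
```

View pics/w1.png

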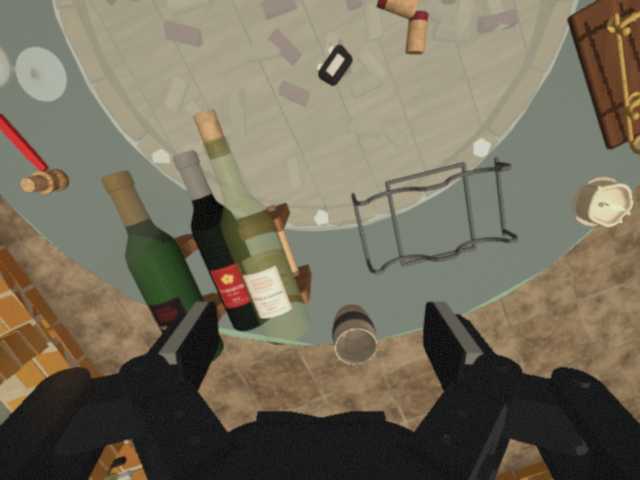

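The wrist view agrees with the model: gold tip at (118,178) against a predicted (114,175), and rest corners at (371,270) and (515,238) against (369,274) and (523,237). Next I'll move over gold and triangulate the rest's outer rod height.

send_rows(increments=[0.05,-0.57,-0.87,-0.1,0,0,0.2,-0.57,-0.87,-0.2,0,0,0.25,-0.57,-0.87,-0.297,0,0,0.25,-0.57,-0.87,-0.297,0,0,0.25,-0.57,-0.87,-0.297,0,0,0.25,-0.57,-0.87,-0.297,0,0,0.25,-0.57,-0.87,-0.297,0,0])

```text
time_s: 3.0
tool_pos: [0.4021, -0.3578, 0.2625]
eef_rot: [-0.471, 0.527, 0.472, 0.527]
contact_force: [-0.9, -0.1, -0.3]
opening: 1.005
```

Run:
```python
from h import *
c=cur();print(c[0],c[1].as_matrix().round(3))
w=wristcam();save(w,'w2.png');dump(w,'w2')
t=load('top');w1=load('w1')
def tri(a,b):
    (o1,d1),(o2,d2)=a,b
    A=np.c_[d1,-d2];s=np.linalg.lstsq(A,o2-o1,rcond=None)[0];p,q=o1+d1*s[0],o2+d2*s[1];return (p+q)/2,np.linalg.norm(p-q)
for q,r in [((462,130),(371,270)),((75,60),(515,238)),((33,250),(508,164)),((425,320),(355,200)),((122,295),(463,165)),((330,332),(388,184)),((372,97),(403,262)),((165,62),(475,243))]:
    print(tri(ray(t,275+q[0]/5,210+q[1]/5),ray(w1,*r)))
print(inc(c,pose('rack',0,-.058,.092)))
g=pose('rack',0,-.058,.11)[0];print(proj(w,[g,pose('rack',.088,-.058,.11)[0],pose('rack',-.153,-.058,.11)[0]]).round())
```

```text
[ 0.40206997 -0.35778791  0.26251158] [[-0.001 -0.994  0.111]
 [ 0.002  0.111  0.994]
 [-1.     0.001  0.002]]
(array([ 0.4973643 , -0.13434498,  0.03836398]), np.float64(0.0009086359499471773))
(array([0.52916897, 0.05655573, 0.04786785]), np.float64(0.0021202308842284134))
(array([0.43400253, 0.07552478, 0.04317057]), np.float64(0.00017221149929420504))
(array([ 0.40690613, -0.11730932, -0.00097225]), np.float64(0.0024504847279965243))
(array([0.4170943 , 0.03274625, 0.01691346]), np.float64(0.0023713838113571394))
(array([ 0.39704555, -0.06967301,  0.03367494]), np.float64(5.813560220691467e-05))
(array([ 0.51918219, -0.08942317,  0.00823349]), np.float64(0.003467491123951704))
(array([0.53592047, 0.01615626, 0.00716704]), np.float64(0.004094268330763488))
[0.853, -0.005, -0.02, 0.002, 0.002, -0.001]
[[316. 213.]
 [316. 296.]
 [316.  35.]]
```

View pics/w2.png

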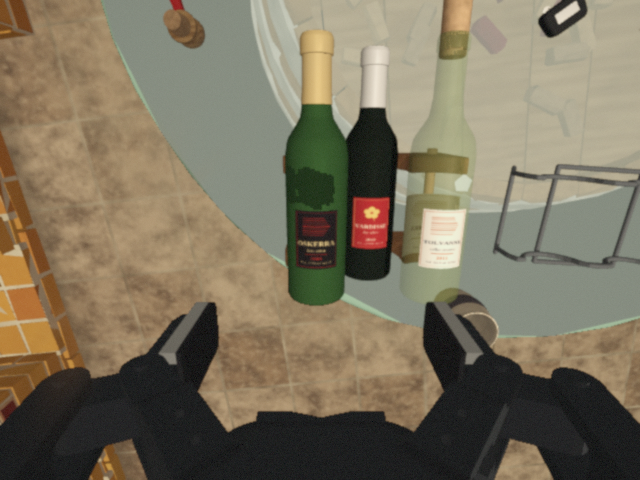

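Gold lies centred under the jaws, with its axis at u≈317 from tip (317,32) to base (316,300). The rest's outer rods are at z≈43 mm, so I'll grip with the TCP 16 mm below the axis. At the rest I'll roll 20° about the bottle axis so the outer finger clears the rod.

send_rows(increments=[0.2,-0.005,-0.02,0,0,0,0.4,-0.005,-0.02,0,0,0,0.6,-0.005,-0.02,0,0,0,0.75,-0.005,-0.02,0,0,0,0.84,-0.005,-0.02,0,0,0,0.843,-0.005,-0.02,0,0,0,0.843,-0.005,-0.02,0,0,0,0.843,-0.005,-0.02,0,0,0])

```text
time_s: 3.85
tool_pos: [0.4036, -0.3616, 0.0967]
eef_rot: [-0.472, 0.526, 0.471, 0.527]
contact_force: [-1.0, 0.2, -0.5]
opening: 0.996
```

send_rows(increments=[0,0,0,0,0,0,0,0,0,0,0,0,0,0,0,0,0,0,0,0,0,0,0,0,0,0,0,0,0,0,0,0,0,0,0,0,0,0,0,0,0,0,0,0,0,0,0,0], claw=1, force=60)

```text
time_s: 4.65
tool_pos: [0.4052, -0.3629, 0.1008]
eef_rot: [-0.475, 0.526, 0.469, 0.528]
contact_force: [-0.6, 2.1, 23.0]
opening: 0.003
```

```bash
cat >> h.py <<'E'
def rpose(s,z,roll=20,x=0,d=.016,fx='rest',yy=.052):
    """tool for a bottle axis at y=s*yy, height z; rolled so the outer finger (side s) is raised; TCP d ahead of the axis"""
    p,q=pose(fx,x,s*yy,z); a=FX[fx][1]
    q=R.from_rotvec(np.array([np.cos(a),np.sin(a),0])*np.radians(roll)*s)*q
    return p+d*q.as_matrix()[:,0],q
E
python3 - <<'E'
from h import *
c=cur();print(c[0],get_obs()['opening'])
up=(c[0]+[0,0,.17],c[1]);a=rpose(-1,.26);b=rpose(-1,.051)
print(inc(c,up),inc(up,a),inc(a,b),a[0],b[0],a[1].as_matrix().round(2))
E
```

```text
[ 0.4052024  -0.36290752  0.10077471] 0.002782975600438244
[-0.85, -0.007, -0.004, 0.0, 0.0, 0.0] [0.124, -0.064, 1.411, 0.058, 0.329, 0.018] [0.982, 0.0, 0.357, 0.0, 0.0, 0.0] [ 0.44911884 -0.08401652  0.24496492] [ 0.44911884 -0.08401652  0.03596492] [[-0.06 -0.99  0.16]
 [-0.34  0.17  0.93]
 [-0.94 -0.   -0.34]]
```

Run:
```python
from h import *
w=wristcam();t=viewer.camera('top')
k=np.zeros((480,800,3),np.uint8);k[:,:480]=w['img'][:,80:560,::-1];k[:400,480:]=cv2.resize(t['img'][200:360,382:510,::-1],(320,400));cv2.imwrite('pics/w3.png',k)
```

```text
(no output)
```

View pics/w3.png

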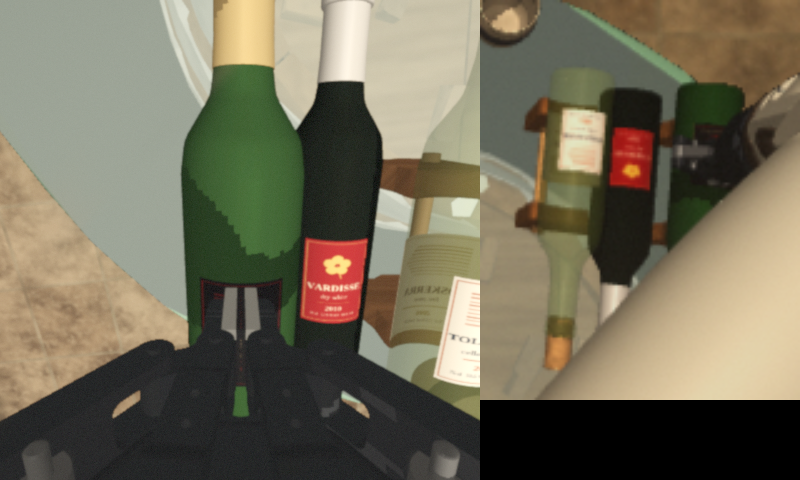

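The fingers have closed on top of the bottle without holding it. Open, the tips stand back, so the grip was too shallow. I'll rise, open, check the bottle and re-grasp deeper.

send_rows(increments=[-0.1,0,0,0,0,0,-0.25,0,0,0,0,0,-0.4,0,0,0,0,0,-0.4,0,0,0,0,0,-0.4,0,0,0,0,0], claw=0.9)

```text
time_s: 5.25
tool_pos: [0.4048, -0.3628, 0.1811]
eef_rot: [-0.475, 0.526, 0.468, 0.528]
contact_force: [0.1, 0.7, -0.1]
opening: 0.05
```

send_rows(increments=[0,0,0,0,0,0,0,0,0,0,0,0,0,0,0,0,0,0,0,0,0,0,0,0,0,0,0,0,0,0], claw=-1)

```text
time_s: 5.75
tool_pos: [0.4047, -0.3627, 0.1808]
eef_rot: [-0.475, 0.526, 0.468, 0.528]
contact_force: [0.1, -1.1, 0.7]
opening: 0.887
```

Run:
```python
from h import *
c=cur();print(c[0],get_obs()['opening'])
w=wristcam();save(w,'w4.png');dump(w,'w4')
print(inc(c,pose('rack',0,-.058,.083)))
print(proj(w,[pose('rack',x,y,z)[0] for x,y,z in [(.088,-.0875,.11),(.088,-.0285,.11),(-.052,-.0875,.11),(-.052,-.0285,.11),(.088,-.058,.11)]]).round())
```

```text
[ 0.40474751 -0.36271515  0.18084083] 0.8871949625193326
[0.489, 0.016, 0.006, 0.003, -0.004, 0.008]
[[285. 335.]
 [357. 335.]
 [280. 161.]
 [364. 161.]
 [321. 335.]]
```

View pics/w4.png

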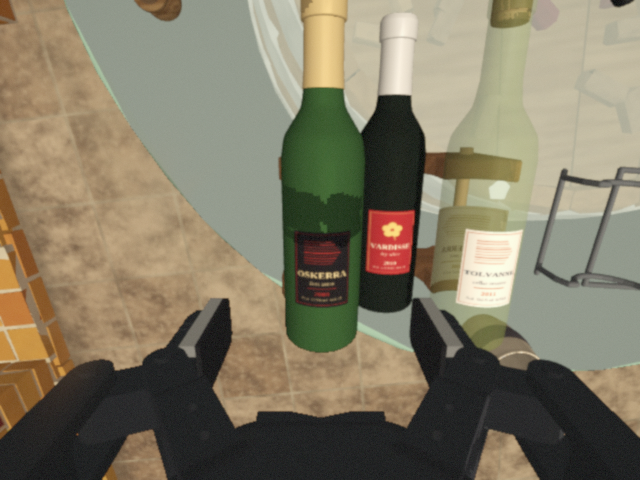

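The gold bottle is unmoved (base u 286–357, matching 285–357). Re-grasping deeper.

send_rows(increments=[0.2,0.016,0.006,0,-0.004,0.008,0.35,0.016,0.006,0,-0.004,0.008,0.45,0.016,0.006,0,-0.004,0.008,0.495,0.016,0.006,0,-0.004,0.008,0.495,0.016,0.006,0,-0.004,0.008,0.495,0.016,0.006,0,-0.004,0.008,0.495,0.016,0.006,0,-0.004,0.008])

```text
time_s: 6.5
tool_pos: [0.4032, -0.3623, 0.0834]
eef_rot: [-0.473, 0.527, 0.471, 0.527]
contact_force: [0.2, -1.1, 0.3]
opening: 1.0
```

send_rows(increments=[0,0,0,0,0,0,0,0,0,0,0,0,0,0,0,0,0,0,0,0,0,0,0,0,0,0,0,0,0,0,0,0,0,0,0,0,0,0,0,0,0,0], claw=1, force=60)

```text
time_s: 7.2
tool_pos: [0.4035, -0.3621, 0.0847]
eef_rot: [-0.473, 0.526, 0.47, 0.527]
contact_force: [-1.2, 3.0, 7.3]
opening: 0.529
```

Run:
```python
from h import *
c=cur();print(c[0],get_obs()['opening'])
d=.025
up=(c[0]+[0,0,.17],c[1]);a=rpose(-1,.26,d=d);b=rpose(-1,.051,d=d)
print(inc(c,up),inc(up,a),inc(a,b),a[0],b[0])
```

```text
[ 0.40348924 -0.36213375  0.08468816] 0.5285273271412515
[-0.85, -0.003, -0.002, 0.0, 0.0, 0.0] [0.089, -0.073, 1.392, 0.059, 0.332, 0.014] [0.982, 0.0, 0.357, 0.0, 0.0, 0.0] [ 0.44858961 -0.08704887  0.23650768] [ 0.44858961 -0.08704887  0.02750768]
```

send_rows(increments=[0,0,0,0,0,0,0,0,0,0,0,0,0,0,0,0,0,0])

```text
time_s: 7.5
tool_pos: [0.4035, -0.362, 0.0848]
eef_rot: [-0.473, 0.526, 0.47, 0.527]
contact_force: [-1.8, 1.9, 3.2]
opening: 0.526
```

Run:
```python
from h import *
w=wristcam();cv2.imwrite('pics/w5.png',w['img'][:,60:580,::-1]);o=get_obs();print(o['opening'],o['contact_force'],o['tool_pos'])
```

```text
0.5276232810930532 [-1.3881037   1.81926487  3.69889186] [ 0.40352682 -0.36202063  0.08487527]
```

View pics/w5.png

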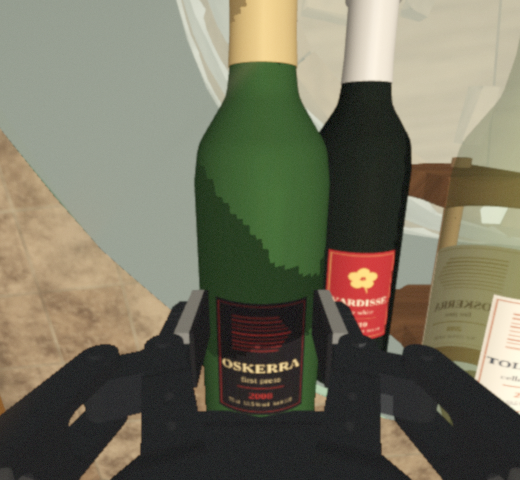

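The grasp now looks good, with the pads either side of the body at (190,330) and (330,330). Lifting.

send_rows(increments=[-0.04,0,0,0,0,0,-0.12,0,0,0,0,0,-0.24,0,0,0,0,0,-0.38,0,0,0,0,0,-0.52,0,0,0,0,0,-0.66,0,0,0,0,0,-0.78,0,0,0,0,0,-0.85,0,0,0,0,0,-0.87,0,0,0,0,0,-0.87,0,0,0,0,0])

```text
time_s: 8.55
tool_pos: [0.4029, -0.3618, 0.2586]
eef_rot: [-0.473, 0.526, 0.47, 0.527]
contact_force: [1.2, 0.3, -8.1]
opening: 0.523
```

Run:
```python
from h import *
c=cur();print(c[0],get_obs()['opening'],get_obs()['contact_force'])
d=.025
m=(rpose(-1,.26,d=d,roll=25)[0]+np.array([-.03,-.15,0]),c[1]);a=rpose(-1,.26,d=d,roll=25);b=rpose(-1,.051,d=d,roll=25)
print(inc(c,m),inc(m,a),inc(a,b),a[0],b[0])
```

```text
[ 0.40292924 -0.36180846  0.25857584] 0.5232647197259026 [ 1.20034084  0.31496489 -8.10373198]
[0.105, -0.008, 0.619, 0.0, 0.0, 0.0] [-0.001, -0.067, 0.762, 0.058, 0.415, 0.016] [0.947, 0.0, 0.442, 0.0, 0.0, 0.0] [ 0.44824318 -0.08903381  0.23734231] [ 0.44824318 -0.08903381  0.02834231]
```

send_rows(increments=[0,0,0.06,0,0,0,0.02,0,0.18,0,0,0,0.05,0,0.34,0,0,0,0.08,0,0.48,0,0,0,0.1,-0.008,0.57,0,0,0,0.105,-0.008,0.62,0,0,0,0.105,-0.008,0.62,0,0,0])

```text
time_s: 9.25
tool_pos: [0.418, -0.2375, 0.2368]
eef_rot: [-0.473, 0.526, 0.471, 0.527]
contact_force: [0.6, -0.0, -5.9]
opening: 0.525
```

send_rows(increments=[0,0,0.08,0,0.03,0,0,-0.02,0.22,0.01,0.1,0.005,0,-0.04,0.4,0.03,0.2,0.01,0,-0.05,0.55,0.04,0.3,0.012,0,-0.06,0.68,0.05,0.37,0.014,0,-0.067,0.762,0.058,0.415,0.016,0,-0.067,0.762,0.058,0.415,0.016,0,-0.067,0.762,0.058,0.415,0.016])

```text
time_s: 10.05
tool_pos: [0.4484, -0.0874, 0.237]
eef_rot: [-0.543, 0.645, 0.347, 0.411]
contact_force: [-0.3, -0.6, 0.2]
opening: -0.0
```

Run:
```python
from h import *
c=cur();print(c[0],get_obs()['opening'],get_obs()['contact_force'])
w=wristcam();cv2.imwrite('pics/w6.png',w['img'][:,:,::-1]);dump(w,'w6')
d=.025;a=rpose(-1,.08,d=d,roll=25);b=rpose(-1,.052,d=d,roll=25)
print(inc(c,a),inc(c,b))
```

```text
[ 0.44842682 -0.08737745  0.23703076] -0.0004631692269576779 [-0.33445107 -0.62111488  0.2461435 ]
[0.818, -0.001, 0.371, 0.003, 0.001, 0.001] [0.945, -0.001, 0.43, 0.003, 0.001, 0.001]
```

View pics/w6.png

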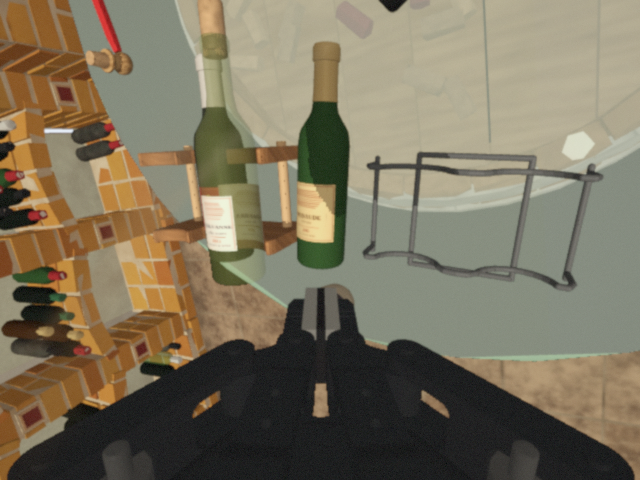

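I dropped gold: it now lies on the table between the rack and the rest, tip (326,44), base (322,266). The fall did not disturb the corked or dark bottle or the rest. Measuring.

Run:
```python
from h import *
t=viewer.camera('top');w=load('w6')
for n,uv,z in [('tip',(326,42),.0295),('base',(322,264),.0295),('L',(299,200),.0295),('R',(348,200),.0295),('bar1',(285,170),.05),('bar2',(285,228),.05),('bar1z.09',(285,170),.09),('rack corner',(296,160),.097)]:
    p=atz(w,*uv,z);o,a=FX['rack'];print(n,p.round(4),'rackframe',(np.array([[np.cos(a),np.sin(a)],[-np.sin(a),np.cos(a)]])@(p-o)).round(4))
a=t['img'][190:350,290:490,::-1];cv2.imwrite('pics/t2.png',cv2.resize(a,(750,600),interpolation=3))
```

```text
tip [ 0.2728 -0.1482] rackframe [-0.153   0.1394]
base [ 0.5141 -0.1939] rackframe [0.092  0.1213]
L [ 0.4321 -0.2111] rackframe [0.0124 0.095 ]
R [ 0.4378 -0.148 ] rackframe [0.0109 0.1583]
bar1 [ 0.394  -0.2109] rackframe [-0.0254  0.0908]
bar2 [ 0.4612 -0.2248] rackframe [0.0429 0.0846]
bar1z.09 [ 0.3932 -0.1868] rackframe [-0.0289  0.1147]
rack corner [ 0.3853 -0.1685] rackframe [-0.0389  0.1319]
```

View pics/t2.png

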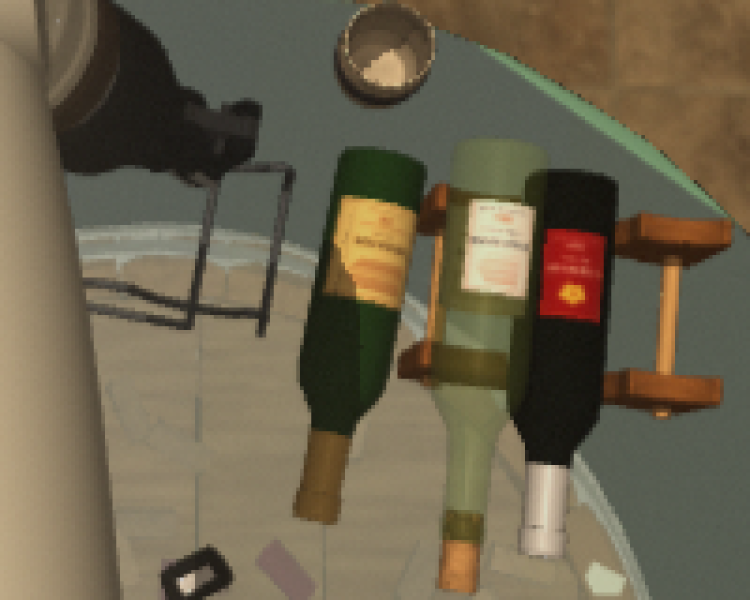

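Gold lies flat on the table (measured length 246 mm against 241), squeezed between the rack and the rest with no room for fingers at the body. The neck end is free, so I'll grip the neck and drag the bottle -x into the open, then re-grasp the body.

```bash
cat >> h.py <<'E'
FX['tb']=(np.array([.4276,-.1775]),np.radians(-10.7))
E
python3 - <<'E'
from h import *
c=cur();a=pose('tb',-.117,.002,.2);b=pose('tb',-.117,.002,.008)
print(inc(c,a),inc(a,b),a[0],b[0])
E
```

```text
[0.353, 0.609, -0.319, 0.014, -0.415, 0.004] [0.96, 0.0, -0.0, 0.0, 0.0, 0.0] [ 0.31300564 -0.15381178  0.2       ] [ 0.31300564 -0.15381178  0.008     ]
```

send_rows(increments=[0.1,0.15,-0.08,0,-0.1,0,0.2,0.35,-0.2,0,-0.25,0,0.353,0.609,-0.319,0.014,-0.415,0.004,0.353,0.609,-0.319,0.014,-0.415,0.004,0.353,0.609,-0.319,0.014,-0.415,0.004,0.353,0.609,-0.319,0.014,-0.415,0.004,0.353,0.609,-0.319,0.014,-0.415,0.004,0.353,0.609,-0.319,0.014,-0.415,0.004], claw=-0.1)

```text
time_s: 10.95
tool_pos: [0.3138, -0.1532, 0.2003]
eef_rot: [-0.452, 0.544, 0.452, 0.544]
contact_force: [0.4, -0.8, -0.7]
opening: 0.555
```

Run:
```python
from h import *
c=cur();print(c[0],get_obs()['opening']);b=pose('tb',-.117,.002,.008);print(inc(c,b))
w=wristcam();dump(w,'w7');cv2.imwrite('pics/w7.png',w['img'][:,:,::-1])
print(proj(w,pose('tb',-.117,0,.0295)[0]),proj(w,pose('tb',-.153,0,.0295)[0]))
```

```text
[ 0.31377257 -0.15324751  0.20029213] 0.555027115174997
[0.961, 0.003, -0.003, 0.002, -0.001, -0.0]
[[317.69697793 207.53128778]] [[317.65558171 171.70581778]]
```

View pics/w7.png

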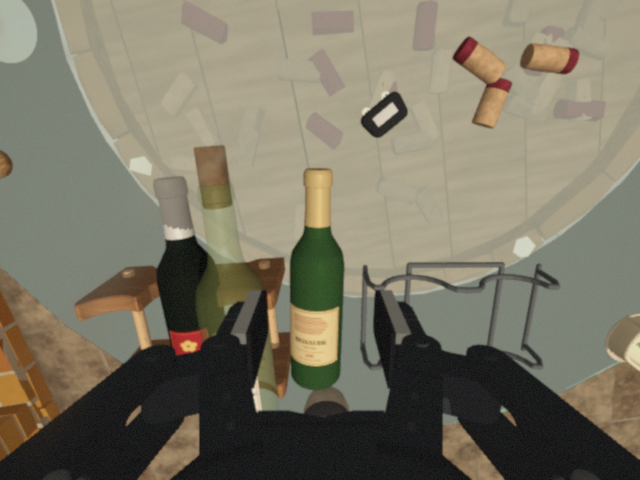

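The opening reads 0.555 for a 112 px pad gap against 214 px fully open, so it is linear. The earlier "grasp" at 0.525 was therefore only a 45 mm chord near the top of the bottle. The tips really end about 35–40 mm short of the reported TCP. I'll probe downward gently beside the neck to calibrate.

send_rows(increments=[0.2,0,0,0,0,0,0.45,0.003,-0.003,0,0,0,0.7,0.003,-0.003,0,0,0,0.9,0.003,-0.003,0,0,0,0.96,0.003,-0.003,0,0,0,0.96,0.003,-0.003,0,0,0])

```text
time_s: 11.6
tool_pos: [0.3126, -0.1526, 0.0075]
eef_rot: [-0.452, 0.544, 0.453, 0.543]
contact_force: [1.0, -0.6, 0.6]
opening: 0.551
```

send_rows(increments=[0.03,0,0,0,0,0,0.05,0,0,0,0,0,0.075,0,0,0,0,0,0.1,0,0,0,0,0,0.1,0,0,0,0,0])

```text
time_s: 12.1
tool_pos: [0.3123, -0.1526, -0.0129]
eef_rot: [-0.451, 0.544, 0.453, 0.543]
contact_force: [-0.2, 0.6, -0.1]
opening: 0.55
```

send_rows(increments=[0.025,0,0,0,0,0,0.05,0,0,0,0,0,0.05,0,0,0,0,0])

```text
time_s: 12.4
tool_pos: [0.3119, -0.1523, -0.0237]
eef_rot: [-0.451, 0.544, 0.454, 0.543]
contact_force: [0.1, -0.2, 0.4]
opening: 0.55
```

send_rows(increments=[0.025,0,0,0,0,0,0.05,0,0,0,0,0,0.05,0,0,0,0,0])

```text
time_s: 12.7
tool_pos: [0.3114, -0.1521, -0.0345]
eef_rot: [-0.451, 0.545, 0.454, 0.542]
contact_force: [0.5, 0.2, 0.3]
opening: 0.55
```

send_rows(increments=[0.015,0,0,0,0,0,0.03,0,0,0,0,0,0.03,0,0,0,0,0])

```text
time_s: 13.0
tool_pos: [0.3113, -0.1521, -0.0405]
eef_rot: [-0.451, 0.545, 0.454, 0.542]
contact_force: [-0.0, 0.5, -0.4]
opening: 0.548
```

send_rows(increments=[0.015,0,0,0,0,0,0.025,0,0,0,0,0,0.025,0,0,0,0,0])

```text
time_s: 13.3
tool_pos: [0.3116, -0.1523, -0.0409]
eef_rot: [-0.451, 0.544, 0.454, 0.543]
contact_force: [-25.2, 11.5, 60.7]
opening: 0.547
```

Contact is at TCP z≈-0.041, so the real tips are about 38 mm behind the reported TCP. For body grasps I'll use TCP = axis - 62 mm. Now I back off, grip the neck and drag.

send_rows(increments=[-0.03,0,0,0,0,0,-0.065,0,0,0,0,0,-0.065,0,0,0,0,0,-0.065,0,0,0,0,0])

```text
time_s: 13.7
tool_pos: [0.3116, -0.1522, -0.0283]
eef_rot: [-0.451, 0.544, 0.454, 0.543]
contact_force: [-0.5, 0.7, 0.1]
opening: 0.551
```

send_rows(increments=[0,0,0,0,0,0,0,0,0,0,0,0,0,0,0,0,0,0,0,0,0,0,0,0,0,0,0,0,0,0,0,0,0,0,0,0], claw=1, force=60)

```text
time_s: 14.3
tool_pos: [0.3114, -0.1522, -0.0285]
eef_rot: [-0.451, 0.545, 0.454, 0.543]
contact_force: [-1.7, -2.4, -1.6]
opening: 0.296
```

send_rows(increments=[0,0.04,0.005,0,0,0,0,0.1,0.01,0,0,0,0,0.17,0.02,0,0,0,0,0.24,0.03,0,0,0,0,0.31,0.04,0,0,0,0,0.37,0.05,0,0,0,0,0.42,0.05,0,0,0,0,0.45,0.05,0,0,0,0,0.45,0.05,0,0,0])

```text
time_s: 15.2
tool_pos: [0.2237, -0.1256, -0.0283]
eef_rot: [-0.451, 0.545, 0.454, 0.542]
contact_force: [-4.3, 1.4, -1.5]
opening: 0.299
```

send_rows(increments=[0,0,0,0,0,0,0,0,0,0,0,0,0,0,0,0,0,0], claw=-0.1)

```text
time_s: 15.5
tool_pos: [0.224, -0.1257, -0.0282]
eef_rot: [-0.451, 0.545, 0.454, 0.542]
contact_force: [0.1, -0.3, 0.6]
opening: 0.548
```

send_rows(increments=[-0.1,0,0,0,0,0,-0.3,0,0,0,0,0,-0.5,0,0,0,0,0,-0.75,0,0,0,0,0,-0.95,0,0,0,0,0,-1,0,0,0,0,0,-1,0,0,0,0,0], claw=-1)

```text
time_s: 16.2
tool_pos: [0.2259, -0.1264, 0.173]
eef_rot: [-0.451, 0.544, 0.453, 0.543]
contact_force: [0.2, 0.9, -0.6]
opening: 1.004
```

Run:
```python
from h import *
c=cur();print(c[0])
w=wristcam();dump(w,'w8');cv2.imwrite('pics/w8.png',w['img'][:,:,::-1])
```

```text
[ 0.22593182 -0.12644089  0.17298992]
```

View pics/w8.png

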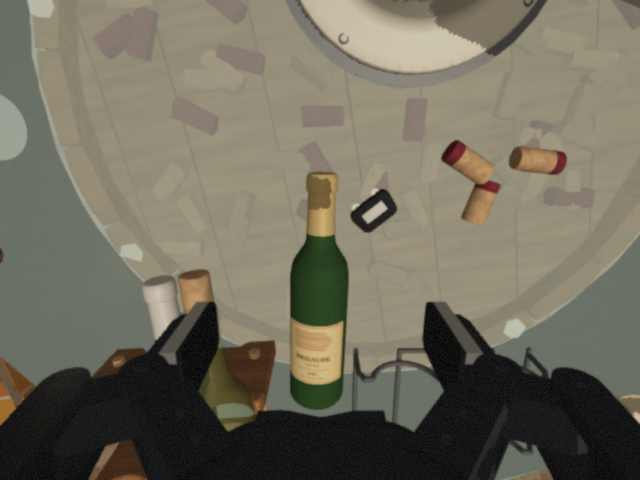

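The bottle is now clear, with tip (321,175), body bottom ≈(318,403), aligned with the tool.

Run:
```python
from h import *
w=load('w8');c=cur()
tip=atz(w,321,174,.0295);b=atz(w,317.5,402,.0295);d=b-tip;print(tip,b,np.linalg.norm(d));u=d/np.linalg.norm(d)
mid=(tip+.153*u+b-.088*u)/2;a=np.arctan2(u[1],u[0]);print(mid,np.degrees(a))
s=open('h.py').read();open('h.py','w').write(s+f"FX['tb']=(np.array([{mid[0]:.4f},{mid[1]:.4f}]),{a:.4f})\n")
FX['tb']=(mid,a)
h=pose('tb',0,0,.173);g=pose('tb',0,0,-.031)
print(inc(c,h),inc(h,g))
up=pose('tb',0,0,.22);D=.0605
for r in (20,25):
  A=rpose(-1,.26,r,d=D);B=rpose(-1,.06,r,d=D);C=rpose(-1,.051,r,d=D);print(r,inc(up,A),inc(A,B),inc(B,C),A[0],C[0])
```

```text
[ 0.18863501 -0.11880082] [ 0.43687356 -0.16867356] 0.2531988735159251
[ 0.34461759 -0.15013874] -11.359864410859664
[-0.011, -0.608, -0.01, 0.015, 0.001, -0.005] [1.02, 0.0, 0.0, 0.0, 0.0, 0.0]
20 [0.084, -0.449, 0.351, -0.024, 0.333, -0.004] [0.94, 0.0, 0.342, 0.0, 0.0, 0.0] [0.042, 0.0, 0.015, 0.0, 0.0, 0.0] [ 0.44650209 -0.09900978  0.2031486 ] [ 0.44650209 -0.09900978 -0.0058514 ]
25 [0.074, -0.45, 0.327, -0.024, 0.417, -0.005] [0.906, 0.0, 0.423, 0.0, 0.0, 0.0] [0.041, 0.0, 0.019, 0.0, 0.0, 0.0] [ 0.44566373 -0.10381336  0.20516838] [ 0.44566373 -0.10381336 -0.00383162]
```

send_rows(increments=[0,-0.2,0,0,0,0,0,-0.4,-0.01,0,0,0,0,-0.583,-0.01,0.015,0,-0.005,0,-0.583,-0.01,0.015,0,-0.005,0,-0.583,-0.01,0.015,0,-0.005])

```text
time_s: 16.75
tool_pos: [0.339, -0.1488, 0.1687]
eef_rot: [-0.447, 0.547, 0.45, 0.546]
contact_force: [-0.3, 0.1, -0.5]
opening: 0.998
```

send_rows(increments=[0.2,0,0,0,0,0,0.4,0,0,0,0,0,0.6,0,0,0,0,0,0.8,0,0,0,0,0,0.9,0,0,0,0,0,0.98,0,0,0,0,0,1,0,0,0,0,0,1,0,0,0,0,0])

```text
time_s: 17.55
tool_pos: [0.3371, -0.148, -0.0316]
eef_rot: [-0.446, 0.548, 0.45, 0.546]
contact_force: [0.3, -0.5, 0.4]
opening: 1.0
```

send_rows(increments=[0,0,0,0,0,0,0,0,0,0,0,0,0,0,0,0,0,0,0,0,0,0,0,0,0,0,0,0,0,0,0,0,0,0,0,0,0,0,0,0,0,0], claw=1, force=80)

```text
time_s: 18.25
tool_pos: [0.3377, -0.1487, -0.0302]
eef_rot: [-0.447, 0.548, 0.449, 0.546]
contact_force: [-4.1, -1.0, 7.0]
opening: 0.669
```

Opening 0.669 ≈ 57–59 mm: a true diametral grip. Lifting.

send_rows(increments=[-0.05,0,0,0,0,0,-0.14,0,0,0,0,0,-0.26,0,0,0,0,0,-0.4,0,0,0,0,0,-0.54,0,0,0,0,0,-0.68,0,0,0,0,0,-0.82,0,0,0,0,0,-0.93,0,0,0,0,0,-1,0,0,0,0,0,-1,0,0,0,0,0])

```text
time_s: 19.25
tool_pos: [0.339, -0.1491, 0.1719]
eef_rot: [-0.448, 0.547, 0.449, 0.547]
contact_force: [-0.5, -0.1, -7.2]
opening: 0.669
```

Run:
```python
from h import *
c=cur();print(c[0],get_obs()['opening'],get_obs()['contact_force'],get_obs()['torque'])
D=.0595;A=rpose(-1,.24,25,x=.0,d=D);print(inc(c,A))
for z in (.08,.051):print(inc(A,rpose(-1,z,25,d=D)))
```

```text
[ 0.33901146 -0.14913441  0.17186853] 0.6694002531471326 [-0.51969894 -0.07998925 -7.22413754] [-0.0062127  -0.0407481  -0.01257568]
[-0.072, -0.478, 0.329, -0.023, 0.417, -0.007]
[0.725, 0.0, 0.338, 0.0, 0.0, 0.0]
[0.856, 0.0, 0.399, 0.0, 0.0, 0.0]
```

send_rows(increments=[-0.01,-0.03,0.02,0,0.02,0,-0.02,-0.09,0.06,0,0.07,0,-0.03,-0.17,0.12,-0.01,0.14,0,-0.04,-0.25,0.17,-0.01,0.21,0,-0.05,-0.33,0.23,-0.02,0.28,0,-0.06,-0.4,0.28,-0.02,0.34,-0.005,-0.07,-0.45,0.31,-0.02,0.39,-0.007,-0.072,-0.478,0.329,-0.023,0.417,-0.007,-0.072,-0.478,0.329,-0.023,0.417,-0.007,-0.072,-0.478,0.329,-0.023,0.417,-0.007])

```text
time_s: 20.25
tool_pos: [0.4452, -0.1034, 0.1856]
eef_rot: [-0.542, 0.646, 0.346, 0.411]
contact_force: [0.5, 1.1, -7.2]
opening: 0.669
```

send_rows(increments=[0.03,0,0.01,0,0,0,0.1,0,0.05,0,0,0,0.2,0,0.09,0,0,0,0.32,0,0.15,0,0,0,0.44,0,0.2,0,0,0,0.55,0,0.26,0,0,0,0.63,0,0.3,0,0,0,0.69,0,0.32,0,0,0,0.725,0,0.338,0,0,0,0.725,0,0.338,0,0,0])

```text
time_s: 21.25
tool_pos: [0.4445, -0.1037, 0.0251]
eef_rot: [-0.542, 0.646, 0.346, 0.411]
contact_force: [-0.0, -0.2, -6.1]
opening: 0.667
```

Run:
```python
from h import *
c=cur();print(c[0],get_obs()['opening'],get_obs()['contact_force'])
print(inc(c,rpose(-1,.052,25,d=.0595)))
w=wristcam();dump(w,'w9');cv2.imwrite('pics/w9.png',w['img'][:,:,::-1])
```

```text
[ 0.44446302 -0.10369096  0.02509535] 0.6668535992508203 [-2.45725363e-03 -2.21337202e-01 -6.11972129e+00]
[0.121, -0.006, 0.059, -0.0, 0.001, -0.002]
```

View pics/w9.png

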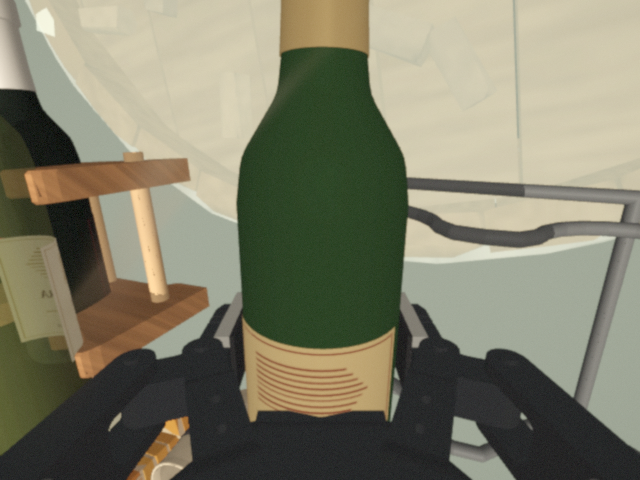

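send_rows(increments=[0.03,0,0.015,0,0,0,0.06,-0.003,0.03,0,0,0,0.09,-0.006,0.044,0,0,0,0.11,-0.006,0.054,0,0,0,0.121,-0.006,0.059,0,0,0,0.121,-0.006,0.059,0,0,0])

```text
time_s: 21.9
tool_pos: [0.446, -0.1033, -0.0014]
eef_rot: [-0.542, 0.646, 0.346, 0.411]
contact_force: [0.3, -0.2, -6.0]
opening: 0.665
```

Run:
```python
from h import *
c=cur();print(c[0],get_obs()['opening'],get_obs()['contact_force'],inc(c,rpose(-1,.051,25,d=.0595)))
```

```text
[ 0.44595199 -0.10330102 -0.0014228 ] 0.6652848783476005 [ 0.2640091  -0.24199226 -6.02349577] [0.007, 0.001, 0.003, 0.0, 0.0, -0.002]
```

send_rows(increments=[0.01,0,0.005,0,0,0,0.016,0,0.008,0,0,0,0.016,0,0.008,0,0,0])

```text
time_s: 22.2
tool_pos: [0.4466, -0.1034, -0.0034]
eef_rot: [-0.543, 0.646, 0.346, 0.411]
contact_force: [-3.3, 2.6, 6.1]
opening: 0.664
```

send_rows(increments=[0,0,0,0,0,0,0,0,0,0,0,0,0,0,0,0,0,0,0,0,0,0,0,0], claw=-0.6)

```text
time_s: 22.6
tool_pos: [0.4468, -0.1034, -0.0033]
eef_rot: [-0.543, 0.646, 0.345, 0.411]
contact_force: [0.3, -0.7, -0.1]
opening: 0.8
```

send_rows(increments=[-0.05,0,0,0,0,0,-0.15,0,0,0,0,0,-0.3,0,0,0,0,0,-0.5,0,0,0,0,0,-0.7,0,0,0,0,0,-0.9,0,0,0,0,0,-1,0,0,0,0,0,-1,0,0,0,0,0])

```text
time_s: 23.4
tool_pos: [0.4625, -0.0188, 0.181]
eef_rot: [-0.544, 0.644, 0.345, 0.413]
contact_force: [0.1, -0.4, -0.1]
opening: 0.799
```

Run:
```python
from h import *
c=cur();print(c[0])
t=viewer.camera('top');save(t,'t3.png')
h=pose('rack',0,.058,.25);g=pose('rack',0,.058,.048);print(inc(c,h),inc(h,g))
# auto-check gold axis colour mask
hsv=cv2.cvtColor(t['img'],cv2.COLOR_RGB2HSV);m=((hsv[...,0]>15)&(hsv[...,0]<30)&(hsv[...,1]>120)&(hsv[...,2]>90));m=m.astype(np.uint8)
n,l,s,ce=cv2.connectedComponentsWithStats(m);print([(s[i].tolist(),ce[i].round(1).tolist()) for i in range(1,n) if s[i][4]>40])
```

```text
[ 0.46253979 -0.01879458  0.18104063]
[0.176, 0.036, -1.199, -0.055, -0.415, -0.008] [1.01, 0.0, 0.0, 0.0, 0.0, 0.0]
[([95, 0, 58, 42, 1155], [123.6, 17.3]), ([0, 0, 283, 480, 42138], [95.9, 259.6]), ([233, 0, 407, 480, 50162], [455.3, 183.3]), ([490, 8, 12, 10, 49], [494.9, 11.8]), ([219, 37, 12, 8, 42], [224.5, 39.5]), ([391, 37, 21, 11, 86], [401.3, 40.5]), ([216, 42, 21, 14, 68], [225.0, 48.6]), ([233, 50, 16, 10, 45], [242.2, 54.3]), ([93, 52, 14, 14, 44], [99.9, 58.7]), ([395, 53, 18, 22, 115], [404.5, 61.8]), ([411, 55, 13, 21, 74], [417.0, 64.9]), ([224, 66, 13, 12, 58], [229.5, 72.3]), ([0, 92, 16, 26, 299], [6.3, 103.2]), ([620, 115, 17, 16, 70], [627.8, 123.4]), ([529, 119, 10, 13, 43], [533.4, 123.7]), ([597, 132, 17, 16, 74], [607.1, 140.6]), ([135, 153, 16, 18, 83], [143.0, 161.2]), ([28, 157, 18, 15, 61], [37.2, 162.0]), ([99, 156, 14, 9, 44], [106.1, 161.0]), ([603, 166, 15, 11, 44], [608.9, 170.3]), ([0, 219, 19, 31, 210], [7.8, 234.1]), ([629, 221, 11, 21, 76], [636.1, 232.4]), ([334, 229, 24, 30, 444], [346.1, 241.7]), ([0, 247, 10, 13, 54], [3.9, 254.0]), ([628, 246, 11, 14, 46], [632.6, 253.6]), ([410, 258, 17, 16, 80], [417.5, 269.5]), ([625, 276, 15, 12, 69], [632.9, 282.5]), ([329, 293, 12, 25, 212], [334.9, 305.2]), ([611, 414, 13, 20, 61], [617.5, 425.6]), ([603, 456, 18, 22, 97], [611.4, 467.8]), ([65, 467, 25, 13, 125], [77.9, 473.8])]
```

Run:
```python
from h import *
t=load('top')
o,a=FX['rest']
for n,uv,z in [('caps',(334.9,305.2),.06),('capsTip',(334,317.5),.051),('label',(346.1,241.7),.075)]:
    p=atz(t,*uv,z);print(n,p.round(4),(np.array([[np.cos(a),np.sin(a)],[-np.sin(a),np.cos(a)]])@(p-o)).round(4))
```

```text
caps [ 0.3261 -0.0551] [-0.1262 -0.0501]
capsTip [ 0.2978 -0.0534] [-0.1543 -0.0533]
label [ 0.4753 -0.0802] [ 0.0251 -0.0492]
```

Gold sits in the -y hollow: its tip is at rest-frame (-0.154, -0.053), as expected. Next, the corked bottle.

send_rows(increments=[0,0,-0.2,0,-0.1,0,0.05,0.01,-0.4,-0.02,-0.2,0,0.1,0.02,-0.6,-0.03,-0.3,0,0.12,0.03,-0.8,-0.05,-0.415,-0.008,0.15,0.036,-1,-0.055,-0.415,-0.008,0.15,0.036,-1,-0.055,-0.415,-0.008,0.15,0.036,-1,-0.055,-0.415,-0.008], claw=-1)

```text
time_s: 24.15
tool_pos: [0.4207, -0.2104, 0.2354]
eef_rot: [-0.469, 0.529, 0.47, 0.528]
contact_force: [0.8, -0.3, -0.6]
opening: 1.0
```

Run:
```python
from h import *
c=cur();h=pose('rack',0,.058,.2);g=pose('rack',0,.058,.048);print(c[0],inc(c,h),inc(h,g))
```

```text
[ 0.42066777 -0.21042944  0.23542718] [0.177, 0.004, -0.181, -0.004, -0.001, -0.003] [0.76, 0.0, 0.0, 0.0, 0.0, 0.0]
```

send_rows(increments=[0,0.004,-0.1,0,0,0,0.05,0.004,-0.181,-0.004,0,-0.003,0.15,0.004,-0.181,-0.004,0,-0.003,0.3,0.004,-0.181,-0.004,0,-0.003,0.3,0.004,-0.181,-0.004,0,-0.003,0.3,0.004,-0.181,-0.004,0,-0.003])

```text
time_s: 24.75
tool_pos: [0.4153, -0.2449, 0.1753]
eef_rot: [-0.471, 0.527, 0.472, 0.527]
contact_force: [-0.5, -0.5, 0.4]
opening: 0.999
```

Run:
```python
from h import *
c=cur();g=pose('rack',0,.058,.048);print(c[0],inc(c,g),get_obs()['contact_force'])
```

```text
[ 0.4153403  -0.24494738  0.1752705 ] [0.636, -0.003, -0.007, 0.001, -0.0, -0.001] [-0.51451093 -0.48867425  0.39421592]
```

send_rows(increments=[0.1,-0.003,-0.007,0,0,0,0.25,-0.003,-0.007,0,0,0,0.4,-0.003,-0.007,0,0,0,0.52,-0.003,-0.007,0,0,0,0.6,-0.003,-0.007,0,0,0,0.636,-0.003,-0.007,0,0,0,0.636,-0.003,-0.007,0,0,0,0.636,-0.003,-0.007,0,0,0])

```text
time_s: 25.55
tool_pos: [0.4164, -0.2466, 0.0496]
eef_rot: [-0.472, 0.527, 0.471, 0.527]
contact_force: [0.1, -0.3, 0.7]
opening: 1.002
```

send_rows(increments=[0,0,0,0,0,0,0,0,0,0,0,0,0,0,0,0,0,0,0,0,0,0,0,0,0,0,0,0,0,0,0,0,0,0,0,0,0,0,0,0,0,0], claw=1, force=80)

```text
time_s: 26.25
tool_pos: [0.4172, -0.247, 0.0512]
eef_rot: [-0.472, 0.527, 0.47, 0.527]
contact_force: [-0.7, 1.5, 7.8]
opening: 0.667
```

send_rows(increments=[-0.05,0,0,0,0,0,-0.14,0,0,0,0,0,-0.26,0,0,0,0,0,-0.4,0,0,0,0,0,-0.54,0,0,0,0,0,-0.68,0,0,0,0,0,-0.8,0,0,0,0,0,-0.88,0,0,0,0,0,-0.9,0,0,0,0,0,-0.9,0,0,0,0,0])

```text
time_s: 27.25
tool_pos: [0.4168, -0.2467, 0.2315]
eef_rot: [-0.473, 0.527, 0.47, 0.527]
contact_force: [-0.1, 0.1, -4.5]
opening: 0.666
```

Run:
```python
from h import *
c=cur();print(c[0],get_obs()['opening'],get_obs()['contact_force'])
D=.062;A=rpose(1,.26,25,d=D)
M=rpose(-1,.29,0,d=D);print(inc(c,M),inc(M,A),A[0])
for z in (.08,.049):print(inc(A,rpose(1,z,25,d=D)))
```

```text
[ 0.41683186 -0.24671972  0.23151175] 0.6660878854174953 [-0.05034313  0.11600327 -4.54351975]
[0.016, -0.071, 0.854, 0.058, -0.002, 0.003] [0.121, -0.0, 0.651, 0.0, -0.417, 0.0] [0.47244526 0.04963785 0.20380892]
[0.816, -0.0, -0.38, 0.0, 0.0, 0.0]
[0.956, -0.0, -0.446, 0.0, 0.0, 0.0]
```

send_rows(increments=[0,0,0.04,0,0,0,0,-0.01,0.12,0.01,0,0,0,-0.02,0.24,0.02,0,0,0,-0.03,0.38,0.03,0,0,0.01,-0.05,0.53,0.04,0,0,0.01,-0.06,0.67,0.05,0,0,0.016,-0.07,0.78,0.058,0,0.003,0.016,-0.071,0.854,0.058,0,0.003,0.016,-0.071,0.854,0.058,0,0.003])

```text
time_s: 28.15
tool_pos: [0.4496, -0.0766, 0.227]
eef_rot: [-0.456, 0.541, 0.456, 0.54]
contact_force: [-0.9, 0.1, -4.3]
opening: 0.666
```

send_rows(increments=[0,0,0.04,0,-0.02,0,0.01,0,0.12,0,-0.07,0,0.03,0,0.22,0,-0.14,0,0.05,0,0.33,0,-0.21,0,0.07,0,0.44,0,-0.28,0,0.09,0,0.54,0,-0.34,0,0.11,0,0.61,0,-0.39,0,0.121,0,0.651,0,-0.417,0,0.121,0,0.651,0,-0.417,0,0.121,0,0.651,0,-0.417,0])

```text
time_s: 29.15
tool_pos: [0.4715, 0.0512, 0.2026]
eef_rot: [-0.346, 0.412, 0.543, 0.644]
contact_force: [0.5, 0.1, -4.6]
opening: 0.669
```

Run:
```python
from h import *
c=cur();print(c[0],get_obs()['opening'],get_obs()['contact_force'])
A=rpose(1,.08,25,d=.059);print(inc(c,A),inc(A,rpose(1,.0495,25,d=.059)))
```

```text
[0.47147168 0.05115338 0.20263196] 0.6688705709313127 [ 0.48286519  0.13070627 -4.56126633]
[0.793, -0.008, -0.382, 0.001, -0.002, -0.003] [0.138, -0.0, -0.064, 0.0, 0.0, 0.0]
```

send_rows(increments=[0.03,0,-0.01,0,0,0,0.1,0,-0.05,0,0,0,0.21,-0.003,-0.1,0,0,0,0.34,-0.005,-0.16,0,0,0,0.47,-0.008,-0.23,0,0,0,0.59,-0.008,-0.28,0,0,0,0.69,-0.008,-0.33,0,0,0,0.76,-0.008,-0.37,0,0,0,0.793,-0.008,-0.382,0,-0.002,-0.003,0.793,-0.008,-0.382,0,-0.002,-0.003])

```text
time_s: 30.15
tool_pos: [0.4718, 0.0485, 0.0259]
eef_rot: [-0.346, 0.411, 0.543, 0.645]
contact_force: [-0.3, -0.4, -3.9]
opening: 0.671
```

send_rows(increments=[0.03,0,-0.014,0,0,0,0.06,0,-0.028,0,0,0,0.09,0,-0.042,0,0,0,0.115,0,-0.053,0,0,0,0.13,0,-0.06,0,0,0,0.138,0,-0.064,0,0,0,0.138,0,-0.064,0,0,0])

```text
time_s: 30.85
tool_pos: [0.4719, 0.0488, -0.0025]
eef_rot: [-0.346, 0.411, 0.543, 0.646]
contact_force: [-11.5, -2.1, 15.4]
opening: 0.664
```

Run:
```python
from h import *
c=cur();print(c[0],get_obs()['opening'],get_obs()['contact_force'],inc(c,rpose(1,.0495,25,d=.059)))
```

```text
[ 0.47187641  0.04881342 -0.00254712] 0.6643181638965818 [-11.51477103  -2.14814123  15.37980413] [0.006, -0.002, -0.005, 0.001, 0.001, 0.0]
```

Supported (15 N up). Release and retreat along the tool axis.

send_rows(increments=[0,0,0,0,0,0,0,0,0,0,0,0,0,0,0,0,0,0,0,0,0,0,0,0], claw=-0.6)

```text
time_s: 31.25
tool_pos: [0.4727, 0.0497, -0.0013]
eef_rot: [-0.346, 0.409, 0.543, 0.646]
contact_force: [-1.2, 8.1, 4.4]
opening: 0.796
```

send_rows(increments=[-0.05,0,0,0,0,0,-0.15,0,0,0,0,0,-0.3,0,0,0,0,0,-0.5,0,0,0,0,0,-0.7,0,0,0,0,0,-0.9,0,0,0,0,0,-1,0,0,0,0,0,-1,0,0,0,0,0])

```text
time_s: 32.05
tool_pos: [0.4591, -0.0357, 0.1827]
eef_rot: [-0.347, 0.408, 0.542, 0.648]
contact_force: [-0.2, 0.5, 0.1]
opening: 0.799
```

Run:
```python
from h import *
c=cur();print(c[0],get_obs()['contact_force'])
t=viewer.camera('top')
k=np.vstack([cv2.resize(t['img'][195:345,285:485,::-1],(800,600),interpolation=3)]);cv2.imwrite('pics/t4.png',k)
h=pose('rack',0,0,.2);print(inc(c,h))
```

```text
[ 0.45911873 -0.03571111  0.18274153] [-0.20955883  0.48945034  0.11942013]
[-0.658, 0.015, -1.198, -0.055, 0.419, 0.019]
```

View pics/t4.png

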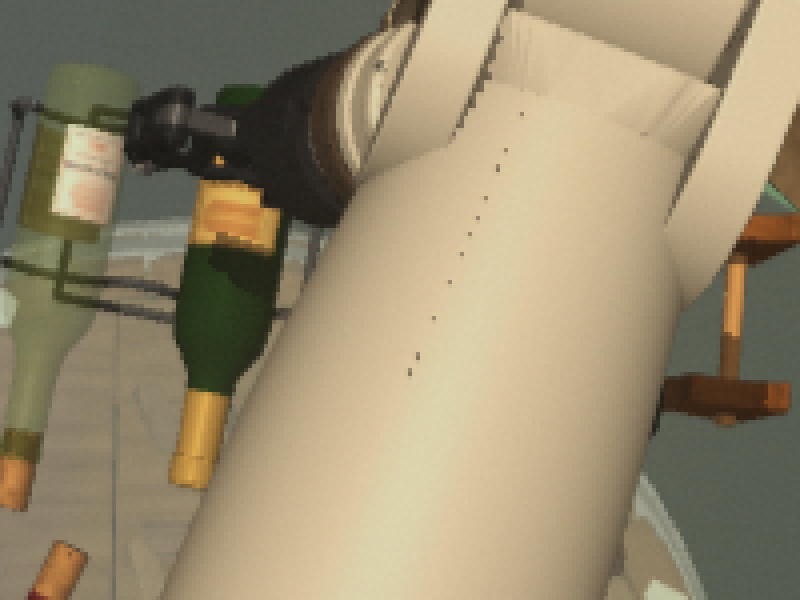

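Both bottles lie in the rest: corked on the left, tip (12,508), base (92,68), and gold beside it. Next, the dark bottle.

send_rows(increments=[-0.1,0,-0.2,0,0.1,0,-0.2,0,-0.4,-0.01,0.2,0,-0.35,0.01,-0.6,-0.03,0.3,0.01,-0.45,0.01,-0.8,-0.04,0.419,0.019,-0.57,0.015,-1,-0.055,0.419,0.019,-0.57,0.015,-1,-0.055,0.419,0.019,-0.57,0.015,-1,-0.055,0.419,0.019], claw=-1)

```text
time_s: 32.8
tool_pos: [0.4158, -0.2606, 0.1978]
eef_rot: [-0.469, 0.528, 0.472, 0.527]
contact_force: [-0.2, 0.1, -0.0]
opening: 1.001
```

Run:
```python
from h import *
t=load('top');o,a=FX['rest']
for n,uv,z in [('ctip',(288,322),.051),('cbase',(308,211.5),.055),('gtip',(285+188/4,195+486/4),.051)]:
    p=atz(t,*uv,z);print(n,p.round(4),(np.array([[np.cos(a),np.sin(a)],[-np.sin(a),np.cos(a)]])@(p-o)).round(4))
c=cur();h=pose('rack',0,0,.12);print(c[0],inc(c,h),inc(h,pose('rack',0,0,-.008)))
```

```text
ctip [0.2856 0.0548] [-0.185   0.0512]
cbase [0.5537 0.013 ] [0.0863 0.0561]
gtip [ 0.3    -0.0486] [-0.1529 -0.0482]
[ 0.41576883 -0.26062006  0.19776115] [0.388, 0.008, -0.22, -0.001, 0.001, -0.003] [0.64, 0.0, 0.0, 0.0, 0.0, 0.0]
```

send_rows(increments=[0,0.004,-0.11,0,0,0,0.1,0.008,-0.22,0,0,-0.003,0.2,0.008,-0.22,0,0,-0.003,0.3,0.008,-0.22,0,0,-0.003,0.388,0.008,-0.22,0,0,-0.003,0.388,0.008,-0.22,0,0,-0.003,0.388,0.008,-0.22,0,0,-0.003])

```text
time_s: 33.5
tool_pos: [0.4091, -0.303, 0.1201]
eef_rot: [-0.47, 0.527, 0.471, 0.528]
contact_force: [1.1, 0.4, 1.2]
opening: 1.001
```

Run:
```python
from h import *
c=cur();print(c[0],get_obs()['contact_force'],inc(c,pose('rack',0,0,-.008)))
w=wristcam();g=w['img'].mean(2)
# dark body silhouette rows
for v in (200,230,260):print(v,''.join('#' if g[v,u]<60 else '.' for u in range(180,460,5)))
print(proj(w,[pose('rack',x,y,.052)[0] for x in (-.05,.0,.05) for y in (-.0295,.0295)]).round())
```

```text
[ 0.40907583 -0.30304483  0.12008173] [1.12059366 0.42002107 1.20045806] [0.64, -0.0, -0.006, 0.0, 0.002, -0.0]
200 ....................################....................
230 ....................################....................
260 .....................##...........##....................
[[276. 169.]
 [361. 169.]
 [279. 237.]
 [359. 237.]
 [281. 299.]
 [357. 299.]]
```

The dark silhouette spans u 280–360, as predicted (279–359). Descend and grip.

send_rows(increments=[0.08,0,-0.006,0,0,0,0.2,0,-0.006,0,0,0,0.32,0,-0.006,0,0,0,0.44,0,-0.006,0,0,0,0.54,0,-0.006,0,0,0,0.61,0,-0.006,0,0,0,0.64,0,-0.006,0,0,0,0.64,0,-0.006,0,0,0,0.64,0,-0.006,0,0,0])

```text
time_s: 34.45
tool_pos: [0.4098, -0.3048, -0.0064]
eef_rot: [-0.471, 0.527, 0.471, 0.528]
contact_force: [0.0, 1.4, -0.6]
opening: 1.002
```

send_rows(increments=[0,0,0,0,0,0,0,0,0,0,0,0,0,0,0,0,0,0,0,0,0,0,0,0,0,0,0,0,0,0,0,0,0,0,0,0,0,0,0,0,0,0], claw=1, force=90)

```text
time_s: 35.15
tool_pos: [0.4107, -0.3047, -0.0047]
eef_rot: [-0.472, 0.526, 0.47, 0.529]
contact_force: [-1.0, 5.4, 10.6]
opening: 0.664
```

send_rows(increments=[-0.04,0,0,0,0,0,-0.1,0,0,0,0,0,-0.19,0,0,0,0,0,-0.29,0,0,0,0,0,-0.4,0,0,0,0,0,-0.52,0,0,0,0,0,-0.64,0,0,0,0,0,-0.76,0,0,0,0,0,-0.87,0,0,0,0,0,-0.96,0,0,0,0,0])

```text
time_s: 36.15
tool_pos: [0.4098, -0.3049, 0.1893]
eef_rot: [-0.472, 0.526, 0.47, 0.529]
contact_force: [-0.2, -1.0, -6.6]
opening: 0.664
```

Run:
```python
from h import *
c=cur();o=get_obs();print(c[0],o['opening'],o['contact_force'],o['torque'])
A=pose('cradle',-.003,0,.24);print(A[0]);print(inc(c,A))
for f in ((.395,-.13),(.38,.05)):
  print(inc(c,(np.r_[f,.24],c[1])))
```

```text
[ 0.40979633 -0.30490199  0.18928505] 0.664061334798481 [-0.21264187 -1.0268685  -6.56631599] [-0.02768232 -0.04788046 -0.032225  ]
[0.38420844 0.25207506 0.24      ]
[-0.255, 0.441, 2.753, -0.18, -0.0, 0.004]
[-0.254, 0.171, 0.861, 0.0, 0.0, 0.0]
[-0.255, 0.347, 1.746, 0.0, 0.0, 0.0]
```

send_rows(increments=[-0.02,0.01,0.04,0,0,0,-0.05,0.02,0.12,0,0,0,-0.08,0.04,0.23,0,0,0,-0.1,0.06,0.36,0,0,0,-0.1,0.08,0.5,0,0,0,-0.1,0.11,0.64,0,0,0,-0.1,0.13,0.76,0,0,0,-0.1,0.15,0.86,0,0,0,-0.1,0.16,0.92,0,0,0,-0.1,0.16,0.94,0,0,0])

```text
time_s: 37.15
tool_pos: [0.3987, -0.113, 0.209]
eef_rot: [-0.472, 0.526, 0.47, 0.528]
contact_force: [-0.2, -0.6, -5.9]
opening: 0.663
```

send_rows(increments=[0,0.01,0.05,0,0,0,0,0.02,0.14,0,0,0,0,0.04,0.25,0,0,0,0,0.06,0.38,0,0,0,0,0.08,0.52,0,0,0,0,0.1,0.65,0,0,0,0,0.12,0.76,0,0,0,0,0.14,0.85,0,0,0,0,0.15,0.91,0,0,0,0,0.15,0.93,0,0,0])

```text
time_s: 38.15
tool_pos: [0.3894, 0.076, 0.2087]
eef_rot: [-0.473, 0.526, 0.471, 0.528]
contact_force: [-0.5, 0.3, -6.6]
opening: 0.663
```

Run:
```python
from h import *
c=cur();o=get_obs();print(c[0],o['opening'],o['contact_force'])
A=pose('cradle',-.003,0,.2);print(inc(c,A))
# pitched target: bottle neck up 10 deg; TCP d ahead of the axis
def cp(z,x=-.003,d=.0567):
    p,q=pose('cradle',x,0,z,10); return p+d*q.as_matrix()[:,0],q
B=cp(.245);print(B[0],inc(A,B),B[1].as_matrix().round(3))
for z in (.1,.065):print(z,inc(B,cp(z)),cp(z)[0])
```

```text
[0.38940385 0.07601487 0.20866042] 0.6629489304966112 [-0.50067332  0.3413911  -6.61115696]
[0.043, 0.123, 0.872, -0.177, -0.0, 0.004]
[0.37439031 0.25133683 0.1891614 ] [0.054, 0.049, 0.0, -0.0, 0.0, 0.167] [[-0.173 -0.982 -0.075]
 [-0.013 -0.074  0.997]
 [-0.985  0.174 -0.   ]]
0.1 [0.714, -0.126, 0.0, 0.0, 0.0, 0.0] [0.37439031 0.25133683 0.0441614 ]
0.065 [0.886, -0.156, 0.0, 0.0, 0.0, 0.0] [0.37439031 0.25133683 0.0091614 ]
```

send_rows(increments=[0,0.01,0.04,0,0,0,0,0.02,0.12,-0.01,0,0,0.01,0.04,0.23,-0.04,0,0,0.02,0.06,0.36,-0.07,0,0,0.03,0.08,0.5,-0.1,0,0,0.04,0.1,0.63,-0.13,0,0,0.043,0.11,0.74,-0.16,0,0,0.043,0.123,0.83,-0.177,0,0.004,0.043,0.123,0.872,-0.177,0,0.004,0.043,0.123,0.872,-0.177,0,0.004])

```text
time_s: 39.15
tool_pos: [0.3843, 0.2525, 0.1996]
eef_rot: [-0.518, 0.481, 0.518, 0.481]
contact_force: [-0.2, -0.9, -6.4]
opening: 0.662
```

send_rows(increments=[0.01,0.01,0,0,0,0.03,0.02,0.02,0,0,0,0.06,0.03,0.03,0,0,0,0.1,0.045,0.04,0,0,0,0.14,0.054,0.049,0,0,0,0.167,0.054,0.049,0,0,0,0.167,0.054,0.049,0,0,0,0.167])

```text
time_s: 39.85
tool_pos: [0.3748, 0.2514, 0.1887]
eef_rot: [-0.474, 0.525, 0.558, 0.434]
contact_force: [0.2, -0.3, -5.9]
opening: 0.662
```

```bash
cat >> h.py <<'E'
def cp(z,x=-.003,d=.0567):
    p,q=pose('cradle',x,0,z,10); return p+d*q.as_matrix()[:,0],q
E
python3 - <<'E'
from h import *
c=cur();o=get_obs();print(c[0],o['opening'],o['contact_force'],o['torque'])
print(inc(c,cp(.1)),inc(cp(.1),cp(.065)))
w=wristcam();dump(w,'w10');save(w,'w10.png')
# cradle hoop tips predicted
t=viewer.camera('top');hsv=cv2.cvtColor(t['img'],cv2.COLOR_RGB2HSV);sub=hsv[225:330,175:250]
m=((sub[...,0]>15)&(sub[...,0]<28)&(sub[...,1]>150)&(sub[...,2]>120));ys,xs=np.nonzero(m)
print([(int(y)+225,(xs[ys==y]+175).min(),(xs[ys==y]+175).max()) for y in sorted(set(ys))][::2])
E
```

```text
[0.37484563 0.25142699 0.18870984] 0.6622883034673258 [ 0.15111435 -0.28137941 -5.88082444] [ 0.03863745 -0.33574161 -0.03483094]
[0.712, -0.124, 0.0, -0.001, -0.0, -0.001] [0.172, -0.03, 0.0, 0.0, 0.0, 0.0]
[(237, np.int64(220), np.int64(220)), (239, np.int64(206), np.int64(207)), (241, np.int64(218), np.int64(219)), (243, np.int64(199), np.int64(217)), (245, np.int64(217), np.int64(218)), (247, np.int64(217), np.int64(218)), (249, np.int64(217), np.int64(218)), (251, np.int64(217), np.int64(218)), (253, np.int64(217), np.int64(218)), (255, np.int64(217), np.int64(218)), (257, np.int64(217), np.int64(218)), (259, np.int64(210), np.int64(217)), (261, np.int64(208), np.int64(216)), (263, np.int64(208), np.int64(217)), (265, np.int64(208), np.int64(217)), (267, np.int64(217), np.int64(217)), (269, np.int64(217), np.int64(217)), (273, np.int64(216), np.int64(217)), (275, np.int64(199), np.int64(217)), (277, np.int64(199), np.int64(200)), (279, np.int64(199), np.int64(216)), (281, np.int64(199), np.int64(216)), (283, np.int64(199), np.int64(216)), (285, np.int64(199), np.int64(216)), (287, np.int64(199), np.int64(216)), (289, np.int64(199), np.int64(200)), (291, np.int64(199), np.int64(200)), (293, np.int64(199), np.int64(200)), (295, np.int64(199), np.int64(199)), (297, np.int64(199), np.int64(199)), (299, np.int64(199), np.int64(214)), (301, np.int64(197), np.int64(214)), (303, np.int64(198), np.int64(216)), (305, np.int64(199), np.int64(199))]
```

Run:
```python
from h import *
t=load('top');o,a=FX['cradle']
f=lambda p:(np.array([[np.cos(a),np.sin(a)],[-np.sin(a),np.cos(a)]])@(p-o)).round(4)
for z in(.02,.035,.05):print('rods',z,f(atz(t,209.3,280,z)),f(atz(t,200.5,280,z)),f(atz(t,217.5,280,z)))
for z in(.05,.065,.08):print('hoops',z,f((atz(t,191.6,259.6,z)+atz(t,220.6,257.6,z))/2),f((atz(t,189.6,299,z)+atz(t,220,297,z))/2),f(atz(t,191.6,259.6,z))[1]-f(atz(t,220.6,257.6,z))[1])
```

```text
rods 0.02 [-0.0018  0.0038] [-0.0004  0.0257] [-0.003  -0.0166]
rods 0.035 [-0.0036 -0.0001] [-0.0023  0.0216] [-0.0048 -0.0202]
rods 0.05 [-0.0054 -0.0039] [-0.0041  0.0174] [-0.0066 -0.0238]
hoops 0.05 [0.0473 0.0033] [-0.048   0.0074] 0.07100000000000001
hoops 0.065 [ 0.0447 -0.0006] [-0.0492  0.0034] 0.07
hoops 0.08 [ 0.0422 -0.0046] [-0.0504 -0.0006] 0.0691
```

Run:
```python
from h import *
c=cur();x=-.009
for z in (.1,.067):print(inc(c,cp(z,x)))
print(inc(cp(.1,x),cp(.067,x)))
```

```text
[0.719, -0.095, -0.001, -0.0, -0.0, -0.0]
[0.882, -0.124, -0.001, -0.0, -0.0, -0.0]
[0.162, -0.029, 0.0, 0.0, 0.0, 0.0]
```

send_rows(increments=[0.03,0.01,0,0,0,0,0.09,0.01,0,0,0,0,0.18,0,0,0,0,0,0.29,-0.02,0,0,0,0,0.4,-0.04,0,0,0,0,0.51,-0.06,0,0,0,0,0.61,-0.08,0,0,0,0,0.68,-0.09,0,0,0,0,0.719,-0.095,0,0,0,0,0.719,-0.095,0,0,0,0])

```text
time_s: 40.95
tool_pos: [0.3677, 0.2509, 0.0437]
eef_rot: [-0.474, 0.525, 0.558, 0.433]
contact_force: [-0.9, -0.1, -6.2]
opening: 0.663
```

send_rows(increments=[0.03,-0.005,0,0,0,0,0.06,-0.01,0,0,0,0,0.09,-0.015,0,0,0,0,0.12,-0.02,0,0,0,0,0.145,-0.025,0,0,0,0,0.162,-0.029,0,0,0,0,0.162,-0.029,0,0,0,0])

```text
time_s: 41.65
tool_pos: [0.3677, 0.2509, 0.0105]
eef_rot: [-0.474, 0.525, 0.558, 0.433]
contact_force: [0.4, -0.0, -5.9]
opening: 0.663
```

Run:
```python
from h import *
c=cur();o=get_obs();print(c[0],o['opening'],o['contact_force'],o['torque'],inc(c,cp(.065,-.009)))
```

```text
[0.36774701 0.25089825 0.01048476] 0.6633806161247328 [ 0.42327931 -0.0081034  -5.91043609] [ 0.01846616 -0.34734621  0.02347144] [0.006, -0.004, -0.0, -0.0, -0.001, -0.001]
```

Not supported yet. I'll lower by 2 mm steps.

send_rows(increments=[0.01,-0.002,0,0,0,0,0.015,-0.003,0,0,0,0,0.015,-0.003,0,0,0,0])

```text
time_s: 41.95
tool_pos: [0.3683, 0.2513, 0.0097]
eef_rot: [-0.474, 0.524, 0.558, 0.434]
contact_force: [-3.7, -2.8, 13.4]
opening: 0.663
```

send_rows(increments=[0.008,-0.001,0,0,0,0,0.01,-0.002,0,0,0,0,0.01,-0.002,0,0,0,0])

```text
time_s: 42.25
tool_pos: [0.3685, 0.2516, 0.0096]
eef_rot: [-0.475, 0.524, 0.558, 0.435]
contact_force: [-5.1, -2.4, 12.1]
opening: 0.664
```

Supported at axis z≈0.066. Release and retreat along the tool axis.

send_rows(increments=[0,0,0,0,0,0,0,0,0,0,0,0,0,0,0,0,0,0,0,0,0,0,0,0,0,0,0,0,0,0], claw=-0.7)

```text
time_s: 42.75
tool_pos: [0.3685, 0.2515, 0.0095]
eef_rot: [-0.474, 0.524, 0.558, 0.435]
contact_force: [-0.3, -0.6, 0.4]
opening: 0.852
```

send_rows(increments=[-0.05,0,0,0,0,0,-0.15,0,0,0,0,0,-0.3,0,0,0,0,0,-0.5,0,0,0,0,0,-0.7,0,0,0,0,0,-0.9,0,0,0,0,0,-1,0,0,0,0,0,-1,0,0,0,0,0])

```text
time_s: 43.55
tool_pos: [0.4042, 0.2543, 0.2099]
eef_rot: [-0.475, 0.522, 0.558, 0.436]
contact_force: [0.1, 0.1, -1.0]
opening: 0.851
```

Run:
```python
from h import *
c=cur();o=get_obs();print(c[0],o['contact_force'])
w=wristcam();dump(w,'w11');save(w,'w11.png')
t=viewer.camera('top');save(t,'t5.png');s=viewer.camera('scene');save(s,'s5.png')
T=load('top');ts=load('scene')
# bright capsule blob, dark bottle
g=t['img'][300:370,160:270].astype(int);m=((g.min(2)>150)&(g.max(2)-g.min(2)<30)).astype(np.uint8)
n,l,st,ce=cv2.connectedComponentsWithStats(m);print([(st[i].tolist(),(ce[i]+[160,300]).round(1).tolist()) for i in range(1,n) if st[i][4]>30])
a0,a=FX['cradle'];u=np.array([np.cos(a),np.sin(a)])
P=lambda x,z:np.r_[a0+x*u,z]
for x in (0,-.009):
  ca,sa=np.cos(.1745),np.sin(.1745)
  print('pred caps centre/tip',proj(T,[P(x-.125*ca,.066+.125*sa),P(x-.153*ca,.066+.153*sa)]).round(1),proj(ts,[P(x-.125*ca,.066+.125*sa)]).round(1))
print(inc(c,pose('cradle',0,-.05,.25)))
```

```text
[0.40421279 0.2543457  0.20990916] [ 0.10446685  0.10108627 -0.97124807]
[]
pred caps centre/tip [[204.  329.8]
 [203.5 342.3]] [[223.8 189.3]]
pred caps centre/tip [[204.  333.8]
 [203.5 346.3]] [[220.7 190.4]]
[-0.184, 0.118, -0.253, -0.0, 0.003, -0.161]
```

Run:
```python
from h import *
w=load('w11');im=cv2.imread('pics/w11.png')[:,:,::-1].astype(int);a0,a=FX['cradle'];u=np.array([np.cos(a),np.sin(a)]);n=np.array([-u[1],u[0]])
ca,sa=np.cos(.1745),np.sin(.1745)
P=lambda s,y:np.r_[a0+(-.009-s*ca)*u+y*n,.066+s*sa]
for s in (-.088,-.03,.03,.05,.11,.153):print(s,proj(w,[P(s,-.0295),P(s,0),P(s,.0295)]).round(0).tolist())
for v in range(0,330,20):
    print(v,''.join('#' if im[v,x].max()<55 else 'W' if im[v,x].min()>140 and np.ptp(im[v,x])<35 else '.' for x in range(200,440,5)))
```

```text
-0.088 [[290.0, 296.0], [319.0, 296.0], [348.0, 296.0]]
-0.03 [[289.0, 242.0], [319.0, 242.0], [349.0, 242.0]]
0.03 [[287.0, 180.0], [319.0, 180.0], [351.0, 180.0]]
0.05 [[286.0, 158.0], [319.0, 158.0], [351.0, 158.0]]
0.11 [[284.0, 86.0], [319.0, 86.0], [353.0, 86.0]]
0.153 [[283.0, 29.0], [319.0, 29.0], [355.0, 29.0]]
0 WWWWWWWWWWWWWWWWWWWWWWWWWWWWWWWWWWWWW...........
20 WWWWWWWWWWWWWWWWWWWWWWWWWWWWWWWWWWWWWW..........
40 .WWW.WWWWWWWWWWWWWWWW.WWWWWWWWWWWWWWWW..........
60 ..WWWWWWWWWWWWWWWWWWW.WWWWWWWWWWWWWWWW..........
80 WWWWWWWWWWWWWWWWWWWWW.WWWWWWWWWWWWWWW...........
100 WWWW..WWWWWWWWWWWWWWW.######WWWWWWWW............
120 WWWWWWWW....WWWWWWWW#########WWWWWW.............
140 WWWWWWWWWWWWWWWWW.#############.WW..............
160 WWWWWWWWWWWWWWWWW.#############.................
180 WWWWWWWWWWW.WWWWW.#############.................
200 WWWWWWWWWWWWWWWWW.#############.................
220 ..WWWWWWWW.W.WWWW.##.........##.................
240 WWW..WWWWWWWWWW....#.........#.................W
260 .WW................#.........#.............WW...
280 ...................###########..........WW......
300 ......#..............#######........W.....#.....
320 ...#####.......................W..........####..
```

The dark bottle lies in the cradle: its silhouette is centred at u=320 (predicted 319) and the base row is right. Next, gold from the rest to the low notch.

```bash
cat >> h.py <<'E'
GOLD=(np.array([.4466,-.1034,-.0030]),rpose(-1,.051,25)[1])
CORK=(np.array([.4720,.0490,-.0025]),rpose(1,.051,25)[1])
def back(p,s): return p[0]-s*p[1].as_matrix()[:,0],p[1]
E
python3 - <<'E'
from h import *
c=cur();B=back(GOLD,.2);M=(np.array([.42,.12,.26]),rpose(-1,.2,0)[1])
print(B[0],inc(c,M),inc(M,B))
E
```

```text
[ 0.46113208 -0.02013496  0.17826156] [-0.273, 0.011, -0.673, 0.236, -0.02, -0.165] [0.409, -0.323, -0.655, 0.0, 0.417, -0.0]
```

send_rows(increments=[-0.2,0,-0.05,0,0,0,-0.273,0,-0.25,0.08,0,-0.05,-0.273,0,-0.45,0.16,0,-0.1,-0.273,0.011,-0.673,0.236,-0.02,-0.165,-0.273,0.011,-0.673,0.236,-0.02,-0.165,-0.273,0.011,-0.673,0.236,-0.02,-0.165,-0.273,0.011,-0.673,0.236,-0.02,-0.165])

```text
time_s: 44.4
tool_pos: [0.4199, 0.1205, 0.2592]
eef_rot: [-0.455, 0.542, 0.456, 0.541]
contact_force: [0.6, 0.4, -0.7]
opening: 0.847
```

Run:
```python
from h import *
c=cur();print(c[0],inc(c,back(GOLD,.2)))
```

```text
[0.41989741 0.12052908 0.2591831 ] [0.404, -0.324, -0.658, 0.001, 0.417, -0.002]
```

send_rows(increments=[0.05,-0.1,-0.2,0,0.1,0,0.15,-0.2,-0.4,0,0.23,0,0.3,-0.324,-0.658,0,0.35,0,0.404,-0.324,-0.658,0,0.417,-0.002,0.404,-0.324,-0.658,0,0.417,-0.002,0.404,-0.324,-0.658,0,0.417,-0.002,0.404,-0.324,-0.658,0,0.417,-0.002], claw=-0.75)

```text
time_s: 45.1
tool_pos: [0.4616, -0.0191, 0.1798]
eef_rot: [-0.543, 0.644, 0.346, 0.412]
contact_force: [-0.6, 0.2, 1.1]
opening: 0.877
```

Run:
```python
from h import *
c=cur();print(c[0],inc(c,GOLD))
```

```text
[ 0.46157584 -0.01913627  0.1798491 ] [1.009, 0.004, -0.003, 0.001, 0.002, 0.002]
```

send_rows(increments=[0.15,0.004,-0.003,0,0,0,0.35,0.004,-0.003,0,0.002,0.002,0.55,0.004,-0.003,0,0.002,0.002,0.72,0.004,-0.003,0,0.002,0.002,0.85,0.004,-0.003,0,0.002,0.002,0.94,0.004,-0.003,0,0.002,0.002,1,0.004,-0.003,0,0.002,0.002,1,0.004,-0.003,0,0.002,0.002,1,0.004,-0.003,0,0.002,0.002])

```text
time_s: 46.0
tool_pos: [0.4473, -0.1036, 0.001]
eef_rot: [-0.544, 0.645, 0.345, 0.411]
contact_force: [-3.7, -10.1, 2.3]
opening: 0.873
```

send_rows(increments=[0,0,0,0,0,0,0,0,0,0,0,0,0,0,0,0,0,0,0,0,0,0,0,0,0,0,0,0,0,0,0,0,0,0,0,0], claw=1, force=90)

```text
time_s: 46.6
tool_pos: [0.4493, -0.1019, 0.0035]
eef_rot: [-0.544, 0.643, 0.345, 0.414]
contact_force: [-1.1, 9.2, 8.4]
opening: 0.661
```

Run:
```python
from h import *
c=cur();o=get_obs();print(c[0],o['opening'],o['contact_force'])
M=(c[0]+[-.0,0,.18],c[1]);print(inc(c,M))
R0=pose('rack',0,0,.2);print(inc(M,R0))
```

```text
[ 0.44934162 -0.10188072  0.00346969] 0.661259197798673 [-1.0953487   9.17481208  8.36113692]
[-0.817, -0.006, -0.378, 0.0, 0.0, 0.0]
[0.358, 0.026, -0.97, -0.055, -0.414, -0.006]
```

send_rows(increments=[-0.04,0,-0.02,0,0,0,-0.11,0,-0.05,0,0,0,-0.2,0,-0.09,0,0,0,-0.31,0,-0.14,0,0,0,-0.43,0,-0.2,0,0,0,-0.55,0,-0.25,0,0,0,-0.66,0,-0.31,0,0,0,-0.75,0,-0.35,0,0,0,-0.817,-0.006,-0.378,0,0,0,-0.817,-0.006,-0.378,0,0,0])

```text
time_s: 47.6
tool_pos: [0.4503, -0.1014, 0.1861]
eef_rot: [-0.545, 0.642, 0.344, 0.415]
contact_force: [-0.4, 0.7, -7.9]
opening: 0.661
```

send_rows(increments=[0.01,0,-0.04,0,-0.02,0,0.04,0,-0.13,0,-0.06,0,0.08,0,-0.25,-0.01,-0.12,0,0.13,0.01,-0.38,-0.02,-0.18,0,0.18,0.01,-0.52,-0.03,-0.24,0,0.24,0.02,-0.66,-0.04,-0.3,0,0.29,0.02,-0.79,-0.05,-0.35,0,0.33,0.026,-0.89,-0.055,-0.39,-0.006,0.358,0.026,-0.97,-0.055,-0.414,-0.006,0.358,0.026,-0.97,-0.055,-0.414,-0.006])

```text
time_s: 48.6
tool_pos: [0.409, -0.3058, 0.2011]
eef_rot: [-0.47, 0.527, 0.47, 0.53]
contact_force: [-0.2, 0.9, -6.4]
opening: 0.662
```

Run:
```python
from h import *
c=cur();o=get_obs();print(c[0],o['opening'],o['contact_force'])
w=wristcam();dump(w,'w12');save(w,'w12.png')
im=w['img'].astype(int)
for v in range(60,330,15):print(v,''.join('g' if p[1]>p[0]+12 and p[1]>p[2]+8 else '#' if p.max()<50 else 'Y' if p[0]>p[2]+60 else '.' for p in im[v,140:500:5]))
print(inc(c,pose('rack',0,0,.06)),inc(c,pose('rack',0,0,.2)))
```

```text
[ 0.40904109 -0.30584589  0.20114062] 0.6619508756227122 [-0.24217216  0.89869752 -6.39674626]
60 .............................gggggggggggggggg...........................
75 ............................ggggggggggggggggg...........................
90 ............................gggggggggggggggggg..........................
105 ...........................gggggggggggggggggggg.........................
120 .........................gggggggggggggggggggggggg.......................
135 .......................ggggggggggggggggggggggggggg......................
150 ......................ggggggggggggggggggggggggggggggY...................
165 .................YYYYggggggggggggggggggggggggggggggg.YYYYYY.............
180 .....................gggggggggggggggggggggggggggggggg.....Y.............
195 .....................gggggggggggggggggggggggggggggggg...................
210 .....................gggggggggggggggggggggggggggggggg...................
225 .....................gggggggggggggggggggggggggggggggg...................
240 .......Y.............ggggggggggggggggggggggggggggggg....................
255 .Y...................ggggggggggggggggggggggggggggggg....................
270 YYY................YY.ggggggggggggggggggggggggggggggYYY.................
285 YYY.YYY.....YY...YYY.ggggggggggggggggggggggggggggggg.YYYY...............
300 ....Y.......YYYY......ggggggggggggggggggggggggggggg.....................
315 ..Y.YYYYY.....Y##.....Y.gggggggggggggggggggggggggg.##...##..............
[0.706, 0.003, 0.007, -0.003, 0.002, 0.003] [0.006, 0.001, 0.009, -0.003, 0.002, 0.003]
```

send_rows(increments=[0.03,0.001,0.004,0,0,0,0.1,0.003,0.008,-0.003,0.002,0.003,0.2,0.003,0.008,-0.003,0.002,0.003,0.31,0.003,0.008,-0.003,0.002,0.003,0.42,0.003,0.008,-0.003,0.002,0.003,0.52,0.003,0.008,-0.003,0.002,0.003,0.61,0.003,0.008,-0.003,0.002,0.003,0.67,0.003,0.008,-0.003,0.002,0.003,0.706,0.003,0.008,-0.003,0.002,0.003,0.706,0.003,0.008,-0.003,0.002,0.003])

```text
time_s: 49.65
tool_pos: [0.4091, -0.302, 0.0592]
eef_rot: [-0.471, 0.527, 0.472, 0.527]
contact_force: [0.2, -0.8, -6.5]
opening: 0.661
```

send_rows(increments=[0.04,0,0,0,0,0,0.08,0,0,0,0,0,0.12,0,0,0,0,0,0.16,0,0,0,0,0,0.2,0,0,0,0,0,0.23,0,0,0,0,0,0.25,0,0,0,0,0,0.25,0,0,0,0,0])

```text
time_s: 50.45
tool_pos: [0.4087, -0.3017, 0.0086]
eef_rot: [-0.47, 0.527, 0.472, 0.527]
contact_force: [-0.6, 0.0, -6.7]
opening: 0.659
```

send_rows(increments=[0.02,0,0,0,0,0,0.035,0,0,0,0,0,0.045,0,0,0,0,0,0.045,0,0,0,0,0])

```text
time_s: 50.85
tool_pos: [0.4091, -0.3027, 0.0002]
eef_rot: [-0.471, 0.528, 0.471, 0.527]
contact_force: [-1.2, -5.0, -3.0]
opening: 0.661
```

send_rows(increments=[0.008,0,-0.005,0,0,0,0.015,0,-0.005,0,0,0,0.015,0,-0.005,0,0,0])

```text
time_s: 51.15
tool_pos: [0.4095, -0.3039, -0.0008]
eef_rot: [-0.472, 0.527, 0.471, 0.527]
contact_force: [-5.8, 2.4, 13.5]
opening: 0.662
```

Seated (13 N up). Release, rise, and go to the corked bottle.

send_rows(increments=[0,0,0,0,0,0,0,0,0,0,0,0,0,0,0,0,0,0,0,0,0,0,0,0], claw=-0.7)

```text
time_s: 51.55
tool_pos: [0.4095, -0.3038, -0.0009]
eef_rot: [-0.472, 0.527, 0.471, 0.527]
contact_force: [0.0, -0.1, 0.5]
opening: 0.846
```

send_rows(increments=[-0.05,0,0,0,0,0,-0.15,0,0,0,0,0,-0.3,0,0,0,0,0,-0.5,0,0,0,0,0,-0.7,0,0,0,0,0,-0.9,0,0,0,0,0,-1,0,0,0,0,0,-1,0,0,0,0,0])

```text
time_s: 52.35
tool_pos: [0.4104, -0.3043, 0.2031]
eef_rot: [-0.474, 0.527, 0.469, 0.528]
contact_force: [-0.3, 0.0, -0.1]
opening: 0.851
```

Run:
```python
from h import *
c=cur();o=get_obs();print(c[0],o['opening'],o['contact_force'])
w=wristcam();dump(w,'w13');save(w,'w13.png');im=w['img'].astype(int)
for v in range(40,330,20):print(v,''.join('g' if p[1]>p[0]+12 and p[1]>p[2]+8 else '#' if p.max()<50 else 'Y' if p[0]>p[2]+60 else '.' for p in im[v,140:500:5]))
print(proj(w,[pose('rack',x,y,.052)[0] for x in (-.153,-.052,.0,.088) for y in (-.0295,.0295)]).round().tolist())
B=back(CORK,.2);M=(np.array([.44,-.12,.26]),B[1]);print(inc(c,M),inc(M,B),B[0])
```

```text
[ 0.41039387 -0.30425527  0.20313139] 0.8511935604864818 [-0.30227743  0.01645085 -0.05384279]
40 ..................................YYYYYY................................
60 ..................................YYYYYY................................
80 ..................................YYYYYY................................
100 ....................................Y..Y................................
120 .................................gggggggg...............................
140 ...............................gggggggggggg.............................
160 .....................Y...YYY.Y#gggggggggggg...YYYYYYYYYYYYY.............
180 .....................YY........gggggggggggg.......YYY...................
200 .....................YY........Y.#ggggggg.g.......YY....................
220 .....................YYY.......YYYYYYYYYYYg.......YY....................
240 ......................YY.......YYYYYYYYYYY........YY....................
260 .............................YYYYYYYYYYYYY..............................
280 ................YYYYYYY..YYYY..ggggggggggg...YYYYYYYYYYYY...............
300 ..................#......gggg....ggggggg..............#.................
320 ...........#...####...............ggg.................####...##.........
[[286.0, 30.0], [357.0, 30.0], [289.0, 155.0], [353.0, 155.0], [290.0, 210.0], [352.0, 210.0], [292.0, 293.0], [349.0, 293.0]]
[-0.288, -0.046, 0.931, 0.058, -0.42, -0.007] [0.553, -0.012, 0.225, 0.0, 0.0, 0.0] [ 0.45746792 -0.03426504  0.17876156]
```

Gold is centred in the low notch (u 293–353 against predicted 290–352). Now the corked one.

send_rows(increments=[-0.15,0,0.1,0,-0.1,0,-0.25,-0.02,0.3,0.03,-0.2,0,-0.288,-0.04,0.55,0.058,-0.3,-0.007,-0.288,-0.046,0.8,0.058,-0.42,-0.007,-0.288,-0.046,0.931,0.058,-0.42,-0.007,-0.288,-0.046,0.931,0.058,-0.42,-0.007,-0.288,-0.046,0.931,0.058,-0.42,-0.007], claw=-0.75)

```text
time_s: 53.1
tool_pos: [0.4394, -0.1194, 0.2573]
eef_rot: [-0.345, 0.412, 0.544, 0.645]
contact_force: [0.7, -0.7, -0.2]
opening: 0.875
```

Run:
```python
from h import *
c=cur();print(c[0],inc(c,back(CORK,.2)))
s=viewer.camera('scene');save(s,'s6.png')
t=viewer.camera('top');save(t,'t6.png')
h=cv2.cvtColor(t['img'],cv2.COLOR_RGB2HSV)[205:335,270:330]
# cork: brownish-orange at neck tip
m=((h[...,0]>8)&(h[...,0]<16)&(h[...,1]>130)&(h[...,2]>130)).astype(np.uint8)
n,l,st,ce=cv2.connectedComponentsWithStats(m);print([(st[i].tolist(),(ce[i]+[270,205]).round(1).tolist()) for i in range(1,n) if st[i][4]>20])
T=load('top');print('pred cork centre',proj(T,[pose('rest',-.17,.052,.055)[0]]))
```

```text
[ 0.43942664 -0.11943295  0.25732199] [0.54, -0.018, 0.228, -0.0, 0.001, -0.004]
[([13, 105, 9, 12, 86], [287.2, 315.5]), ([27, 126, 9, 4, 25], [300.8, 332.9])]
pred cork centre [[288.7968135  315.56321091]]
```

send_rows(increments=[0.15,-0.018,0.1,0,0,0,0.35,-0.018,0.228,0,0,-0.004,0.54,-0.018,0.228,0,0,-0.004,0.54,-0.018,0.228,0,0,-0.004,0.54,-0.018,0.228,0,0,-0.004])

```text
time_s: 53.7
tool_pos: [0.4575, -0.0353, 0.1794]
eef_rot: [-0.345, 0.411, 0.542, 0.646]
contact_force: [-0.9, -0.4, 0.3]
opening: 0.875
```

Run:
```python
from h import *
c=cur();print(c[0],inc(c,CORK))
```

```text
[ 0.45754288 -0.03534224  0.1793971 ] [1.005, 0.002, 0.002, -0.001, 0.001, 0.001]
```

send_rows(increments=[0.15,0,0,0,0,0,0.35,0.002,0.002,0,0,0,0.55,0.002,0.002,0,0,0,0.72,0.002,0.002,0,0,0,0.85,0.002,0.002,0,0,0,0.93,0.002,0.002,0,0,0,0.98,0.002,0.002,0,0,0,0.98,0.002,0.002,0,0,0,0.98,0.002,0.002,0,0,0])

```text
time_s: 54.6
tool_pos: [0.4726, 0.046, 0.0034]
eef_rot: [-0.346, 0.411, 0.542, 0.647]
contact_force: [0.2, -0.9, -0.0]
opening: 0.873
```

send_rows(increments=[0,0,0,0,0,0,0,0,0,0,0,0,0,0,0,0,0,0,0,0,0,0,0,0,0,0,0,0,0,0,0,0,0,0,0,0], claw=1, force=90)

```text
time_s: 55.2
tool_pos: [0.474, 0.0454, 0.0056]
eef_rot: [-0.346, 0.41, 0.541, 0.648]
contact_force: [-2.0, -2.6, 8.9]
opening: 0.661
```

Run:
```python
from h import *
c=cur();o=get_obs();print(c[0],o['opening'],o['contact_force'])
M=(c[0]+[0,0,.22],c[1]);print(inc(c,M))
print(inc(M,pose('rack',0,.058,.22)))
```

```text
[0.47403664 0.04543134 0.00555864] 0.6613183437442592 [-1.95937334 -2.59881815  8.86461006]
[-0.996, -0.006, 0.466, 0.0, 0.0, 0.0]
[-0.606, 0.033, -1.359, -0.057, 0.418, 0.018]
```

send_rows(increments=[-0.04,0,0.02,0,0,0,-0.12,0,0.06,0,0,0,-0.23,0,0.11,0,0,0,-0.36,0,0.17,0,0,0,-0.5,0,0.23,0,0,0,-0.64,0,0.3,0,0,0,-0.77,0,0.36,0,0,0,-0.88,0,0.41,0,0,0,-0.96,0,0.45,0,0,0,-0.996,-0.006,0.466,0,0,0])

```text
time_s: 56.2
tool_pos: [0.4744, 0.0451, 0.2278]
eef_rot: [-0.347, 0.409, 0.54, 0.648]
contact_force: [0.8, 0.7, -4.3]
opening: 0.662
```

send_rows(increments=[-0.02,0,-0.04,0,0.01,0,-0.05,0,-0.12,-0.01,0.04,0,-0.1,0,-0.22,-0.01,0.07,0,-0.15,0.01,-0.34,-0.02,0.11,0,-0.2,0.01,-0.46,-0.02,0.15,0.005,-0.26,0.01,-0.58,-0.03,0.19,0.01,-0.31,0.02,-0.69,-0.03,0.22,0.01,-0.35,0.02,-0.79,-0.03,0.25,0.01,-0.38,0.02,-0.85,-0.03,0.26,0.01,-0.38,0.02,-0.85,-0.03,0.26,0.01])

```text
time_s: 57.2
tool_pos: [0.4375, -0.1386, 0.2239]
eef_rot: [-0.425, 0.487, 0.498, 0.578]
contact_force: [-0.9, -0.0, -4.5]
opening: 0.657
```

Run:
```python
from h import *
c=cur();o=get_obs();print(c[0],o['opening'],o['contact_force'])
print(inc(c,pose('rack',0,.058,.2)))
```

```text
[ 0.43750213 -0.13861511  0.22393303] 0.6567302283985885 [-0.86307531 -0.0078304  -4.49247179]
[0.028, 0.032, -0.561, -0.029, 0.157, 0.008]
```

send_rows(increments=[0,0,-0.04,0,0.01,0,0,0.01,-0.11,-0.01,0.03,0,0,0.01,-0.2,-0.01,0.06,0,0.01,0.02,-0.3,-0.02,0.09,0,0.02,0.02,-0.4,-0.02,0.12,0.005,0.025,0.03,-0.48,-0.025,0.14,0.008,0.028,0.032,-0.54,-0.029,0.157,0.008,0.028,0.032,-0.561,-0.029,0.157,0.008,0.028,0.032,-0.561,-0.029,0.157,0.008])

```text
time_s: 58.1
tool_pos: [0.4154, -0.2466, 0.1998]
eef_rot: [-0.471, 0.527, 0.471, 0.528]
contact_force: [-0.3, -1.0, -4.7]
opening: 0.66
```

Run:
```python
from h import *
c=cur();o=get_obs();print(c[0],o['opening'],o['contact_force'])
print(inc(c,pose('rack',0,.058,.08)),inc(c,pose('rack',0,.058,.06)))
```

```text
[ 0.41539818 -0.24659857  0.19984279] 0.6601712198012106 [-0.34930503 -0.96222257 -4.68898241]
[0.599, -0.001, 0.001, -0.0, 0.001, -0.0] [0.699, -0.001, 0.001, -0.0, 0.001, -0.0]
```

send_rows(increments=[0.03,0,0,0,0,0,0.09,0,0,0,0,0,0.18,0,0,0,0,0,0.28,0,0,0,0,0,0.38,0,0,0,0,0,0.47,0,0,0,0,0,0.54,0,0,0,0,0,0.58,0,0,0,0,0,0.6,0,0,0,0,0,0.6,0,0,0,0,0])

```text
time_s: 59.1
tool_pos: [0.4154, -0.2464, 0.0797]
eef_rot: [-0.47, 0.527, 0.471, 0.528]
contact_force: [-0.6, -0.3, -4.0]
opening: 0.661
```

send_rows(increments=[0.03,0,0,0,0,0,0.05,0,0,0,0,0,0.07,0,0,0,0,0,0.08,0,0,0,0,0,0.085,0,0,0,0,0,0.085,0,0,0,0,0])

```text
time_s: 59.7
tool_pos: [0.4153, -0.2464, 0.0626]
eef_rot: [-0.47, 0.527, 0.471, 0.528]
contact_force: [-0.4, -0.6, -5.1]
opening: 0.66
```

send_rows(increments=[0.01,0,0,0,0,0,0.02,0,0,0,0,0,0.02,0,0,0,0,0])

```text
time_s: 60.0
tool_pos: [0.4155, -0.2465, 0.0602]
eef_rot: [-0.471, 0.527, 0.471, 0.528]
contact_force: [-4.5, 2.4, 8.5]
opening: 0.658
```

Seated. Release, retreat high, then check.

send_rows(increments=[0,0,0,0,0,0,0,0,0,0,0,0,0,0,0,0,0,0,0,0,0,0,0,0], claw=-0.7)

```text
time_s: 60.4
tool_pos: [0.4156, -0.2466, 0.0602]
eef_rot: [-0.471, 0.527, 0.471, 0.528]
contact_force: [0.2, -0.4, 0.2]
opening: 0.846
```

send_rows(increments=[-0.05,0,0,0,0,0,-0.15,0,0,0,0,0,-0.3,0,0,0,0,0,-0.5,0,0,0,0,0,-0.7,0,0,0,0,0,-0.9,0,0,0,0,0,-1,0,0,0,0,0,-1,0,0,0,0,0])

```text
time_s: 61.2
tool_pos: [0.4162, -0.2471, 0.264]
eef_rot: [-0.473, 0.527, 0.469, 0.528]
contact_force: [-0.1, -0.2, -0.7]
opening: 0.852
```

send_rows(increments=[0,0.1,0.2,0,0,0,0,0.2,0.4,0,0,0,0,0.3,0.6,0,0,0,0,0.35,0.8,0,0,0,0,0.35,1,0,0,0,0,0.35,1,0,0,0,0,0.35,1,0,0,0])

```text
time_s: 61.9
tool_pos: [0.3692, -0.0398, 0.2629]
eef_rot: [-0.474, 0.526, 0.47, 0.528]
contact_force: [-0.4, -0.0, 1.2]
opening: 0.849
```

Run:
```python
from h import *
c=cur();o=get_obs();print(c[0],o['time_s'],o['contact_force'])
t=viewer.camera('top');s=viewer.camera('scene')
a=cv2.resize(t['img'][185:355,180:500,::-1],(800,425),interpolation=3)
b=cv2.resize(s['img'][150:400,180:430,::-1],(250,250))
k=np.zeros((600,800,3),np.uint8);k[:400]=a[:400];k[400:,:320]=cv2.resize(s['img'][150:275,200:400,::-1],(320,200));k[400:,330:650]=cv2.resize(s['img'][260:400,230:454,::-1],(320,200))
cv2.imwrite('pics/f.png',k)
```

```text
[ 0.36918034 -0.03984013  0.26286778] 61.9 [-0.35123923 -0.01492255  1.16139159]
```

View pics/f.png

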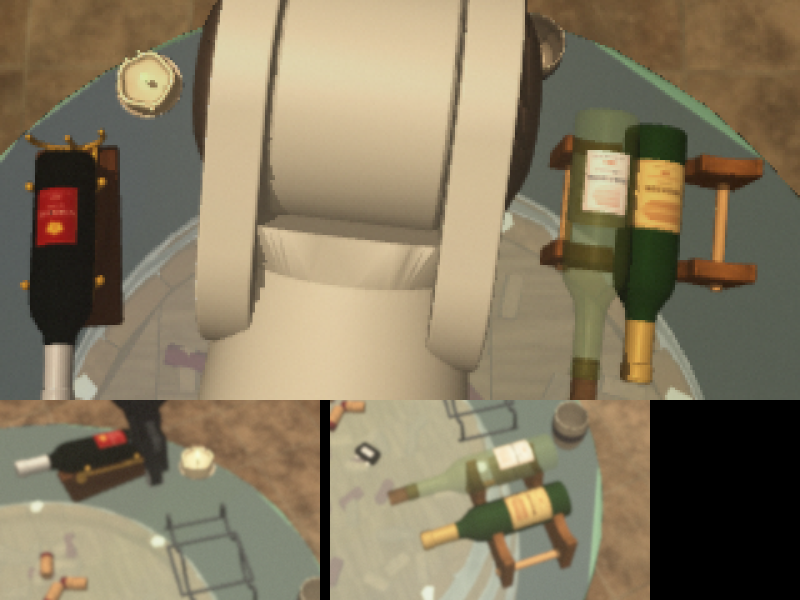

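The final picture shows dark in the cradle with its base short of the stop, gold in the low notch and corked in the +y upper notch. The candle at (239,218) is unmoved. One last number check, then hand-in.

Run:
```python
from h import *
T=load('top')
def f(fx,uv,z):
    o,a=FX[fx];return (np.array([[np.cos(a),np.sin(a)],[-np.sin(a),np.cos(a)]])@(atz(T,*uv,z)-o)).round(4)
q=lambda x,y:(180+x/2.5,185+y/2.353*400/400/1.0625) if 0 else (180+x/2.5,185+y/2.5)
print('dark base, mid-body',f('cradle',q(67,152),.06),f('cradle',q(64,240),.066),'gold base/tip',f('rack',q(656,127),.055),f('rack',q(638,380),.052),'cork base',f('rack',q(607,110),.112))
o=get_obs();print(np.abs(o['joint_velocities']).max(),o['time_s']);print(arm.hand_in())
```

```text
dark base, mid-body [ 0.0769 -0.0013] [-0.0092  0.0009] gold base/tip [0.0879 0.0007] [-0.1528 -0.0017] cork base [0.0848 0.0593]
0.02039517603987965 62.0
the job is handed in; nothing more can be done
None
```

The job is handed in at 62 s of the 144 s allowed; no verdict was reported. The last checks agree with the wanted end state:

| Bottle | Place | Last measurement |
|---|---|---|
| Dark | cradle, neck to the raised end, carried level and tipped only to the cradle's 10° | mid-point about 10 mm towards the neck end, 1 mm off sideways |
| Gold-topped | low notch | mid-point within about 1 mm, both lengthways and sideways |
| Corked | +y upper notch | base within about 3 mm lengthways and 1 mm sideways of nominal |

The candle had not moved in the final picture. The beaker was mostly hidden by the arm there; the part in view was where it should be. The gripper had been withdrawn well clear.

**What went wrong on the way:**
- **Finger length:** the real fingertips end about 38 mm short of the reported TCP. Because of that, the first gold grasp was too shallow and the bottle fell onto the table.
- **Recovery:** I dragged gold clear by its neck, re-gripped it and went on. I saw no sign that the fall had moved anything else.
- **Table probe:** finding the true tip position pressed the fingers on the table with about 66 N in total. That is under the 120 N wrist limit. It was finger contact, so I do not expect the 40 N arm and body limit to apply, but I could not confirm that.
- **Cradle position:** the cradle's hoops and its base disagreed by about 10 mm lengthways. I placed the dark bottle between the two readings, well within the 30 mm allowed.

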